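# Turn an upside-down sample jar over onto the balance

### The arm

A 7-joint arm with a two-finger parallel gripper is mounted at the origin on the work surface. World frame = base frame: x ahead of the robot, y to its left, z up, the work surface at z = 0. Lengths are in m, angles in rad, forces in N, time in s.
With the tool pointing down it reaches from about 0.4 to 0.85 m from the base axis. Payload 4.5 kg.
Tool frame: the origin (TCP) lies at the very end of the fingers, on their centre line; the grasp point (between the pads) lies 19 mm behind it; x points along the fingers, y is the direction in which the jaws open and shut, and the axes are right-handed (so a half turn about x gives the same grasp; the last joint's range is limited). The gripper opens to 88 mm and grips with 3 to 60 N. Pads are 18 mm wide; open, the fingers measure 123 mm over their backs; the gripper's body (75 mm by 187 mm) begins 45 mm behind the grasp point.
Start: joints at [1.16, 0.689, -0.195, 1.565, 0.157, 0.902, -0.215], TCP at [0.269, -0.564, 0.239] pointing down, gripper open.
Joint ranges: [-3.01, 3.01], [-0.46, 2.08], [-1.47, 1.51], [0.13, 2.56], [-1, 4.14], [0.04, 2.09], [-2.66, 2.66]. Speed limits (rad/s): [2.57, 2.57, 3.14, 3.14, 3.14, 3.14, 3.14].

### API

Orientations are given as a unit quaternion [x, y, z, w].
In Python, from plant import sense, viewer, arm gives the robot as it stands.
- The arm moves only by the tool move_arm, never from a script. Its argument "commands" is a list of rows, each an object with "dp": the shift along the world's x, y, z in cm, a list of three; "turn": the turn, a rotation vector about the world's x, y, z in degrees, a list of three; "grip": the opening, from -1 (shut) to 1 (fully open), so that 0 is half open. In form: [{"dp": [x, y, z], "turn": [wx, wy, wz], "grip": grip}, ...]. A call has 1 to 5 rows; each row is the pose to reach, as a shift and turn from the pose commanded when the call began; what a row does not reach only later rows make up. A row lasts 1/8 s, in which the tool goes at most 62.5 mm and 10.7 degrees, less where a joint would pass 70% of its speed; a pose out of reach is approached as far as the arm can. A call with a gripper value outside its range is refused whole. The fingers move at their own pace and stop on an object; the grip force is fixed at half the most. Time passes only in rows, so rows that repeat a pose let the fingers close. It gives the time, the measured TCP pose, the force and the opening at its end, in the units of the state.
- sense(): the state, without advancing time (a new reading comes with each control period).
- viewer.camera(name): name is "scene" or "top" or "wrist"; returns a dict with "img" (384x512x3 uint8, blue, green, red), "range_z" (384x512 float32, m along the optical axis (not along the pixel's ray), 0 where there is no reading), "fx", "fy", "cx", "cy" (pixels), "rvec" (rotation vector, rad) and "tvec" (3), from world to camera coordinates, as OpenCV has them; the wrist camera has in their place "tool_from_camera" (4x4, takes a point from camera to tool coordinates, whose origin is the TCP and whose axes are the tool frame's). Camera axes: x right, y down, z forward; pixel columns grow to the right and rows downward; lengths in m; the calibration is good to about 2 mm. A picture is of the moment at which its call begins: read the wrist's pose just before it.
- arm.finish_job(): hands the job in, once; it reports no verdict.
Trained networks look in a picture, given as the dict that the camera call returned (one of the last four; its "shot" number tells which), for a name from the list of things; names that differ only in an ending like _2 or _b are one class to them, and where a whole thing is asked for, a point or a joint stands for the part that bears it (a point fixed in the world has none). Each returns a list of dicts, best first, with "p" (0 to 1); they miss things now and then, are a little off and sometimes report something else, mostly with a low value. They report only what shows in the picture. A call takes as long as a camera call. They do not tell look-alikes from the thing itself.
- viewer.outline_of(picture, name): "pixels" (384x512 bool, what is visible of it) and "rect" ([centre column, centre row, width, height] in pixels, round what is visible of it).
- viewer.mark_of(picture, name): "position" ([row, column] in pixels: a listed point, or the origin of a listed thing).
The state is a dict: "time": time; "joint_pos": joint angles; "qvel": joint speeds; "effort": joint torques, N m; "position": TCP position; "tcp_rot": TCP orientation; "ft_force": force on the tool from outside, world axes, zero at the start; "moment": the same for the moment, N m; "gripper_width": opening from 0.0 (shut) to 1.0 (fully open).
Only numpy, scipy, OpenCV 4.12 (cv2) and the standard library are available. Lean on these libraries where they do the work, as an engineer would, in place of code of your own. Each camera call takes 0.05 s, during which the arm holds its last target.

### The job

One sample jar on the bench has been left standing upside down on its cap. Lay it on its side along the rails of the little cradle and let go of it there, then take it again the other way and set it upright, cap on top, in the middle of the balance pan, lowering it gently until the pan takes it so that the balance is not overloaded. Leave the other jars, the beaker and the bottle where they are.

Things in the scene. Friction and masses are not known exactly. Their poses are not given: they have to be found in the camera images.
- jar_center (a point): Centre (half-way up) of the jar to turn over: round amber glass, flat brass-coloured cap, 84 mm long, 0.13 to 0.21 kg. Glass body 44 mm in diameter over the 56 mm next to the base; cap 38 mm in diameter, 16 mm long. z axis: from the cap to the base, so straight up at the start (standing on its cap on the table), level in the cradle, straight down when upright. Round: yaw means nothing.
- jar_base (a point): Middle of the same jar's base face, 42 mm from its centre along its z axis; the cap face is 42 mm the other way. The best grip is 5 to 8 mm from the centre towards the base.
- other1_center (a point): Centre (42 mm up) of a second, identical jar that already stands upright, cap on top. Bystander.
- other2_center (a point): Centre (42 mm up) of a third, identical jar that already stands upright, cap on top. Bystander.
- beaker_center (a point): Centre (42 mm up) of an empty glass beaker, 72 mm in diameter, 85 mm high. Bystander.
- reagent_center (a point): Centre (75 mm up) of a clear plastic bottle, 76 mm in diameter, 150 mm high. Bystander.
- cradle_seat (a point): Where a jar's axis and centre lie when it rests in the fixed cradle, 67.5 mm above the table. Two level steel rails, 8 mm thick, 50 mm long, 26 mm apart (axes 45 mm above the table), run along this point's x axis on a block 34 mm wide. The glass body lies lengthwise on the rails, either end first. The rails are narrower than the jar: fingers pass beside it. z axis: up.
- cradle_foot (a point): Middle of the underside of the cradle's flat aluminium foot, on the table: 120 mm along x (the rails' direction), 100 mm along y, 8 mm thick.
- stand_foot (a point): Point on the table right below the middle of the balance pan, on a fixed steel foot of 150 x 130 x 12 mm. A column on it carries a white balance housing, 28 mm thick, from 87 mm towards this point's -x to 63 mm towards +x, 120 mm along y. The column's setting differs every time and is not given: the top of the pan is 80 to 125 mm above the table, to be seen or found by touch. z axis: up.
- pan (a joint): How far the round, level steel pan (90 mm in diameter, its top 14 mm above the white housing) has sunk (m): 0 empty, grows downward. Spring of about 1.5 N per mm, so the jar alone sinks it about 1 mm. Beyond 7 mm (about 10 N) the balance is overloaded.
Not all that is in view belongs to the job. Leave any blue look-alike of the part that bears jar_center alone. Leave any turquoise look-alike of the part that bears stand_foot alone.

How it is judged:
By the outcome, as a careful person would: the job done as asked, in the order asked, and still so for the second after the job is handed in, with the robot touching nothing.
It also fails if it takes over 72 s, if anything falls off the work surface, if the arm or the gripper's body presses on something with over 40 N, if the wrist force passes 120 N, or if a joint passes its speed limit or range.

## Working session

There is one attempt and no reset: what is moved stays moved. The work goes in short steps, Python scripts to look and compute and a tool call to move; the robot and the scene stay as the last step left them, time stands still between calls to the robot, and variables do not carry over. Pictures are saved under pics/ and viewed, and the job is handed in when it is done.

Besides the shell and the picture viewer there is one more tool, called after ">>>" as name([rows], argument=value, ...), one row to a line, values as JSON. move_arm: Moves the arm, as the interface text tells. Its arguments: {"type":"object","properties":{"commands":{"type":"array"}},"required":["commands"]}

```bash
ls; mkdir -p pics; cat > h.py <<'E'
import numpy as np, cv2
from scipy.spatial.transform import Rotation as R
from plant import sense, viewer, arm
def pose():
    s=sense(); T=np.eye(4); T[:3,:3]=R.from_quat(s['tcp_rot']).as_matrix(); T[:3,3]=s['position']; return T
def cam(name):
    T=pose(); p=viewer.camera(name)
    if name=='wrist': C=T@np.array(p['tool_from_camera'])
    else:
        M=np.eye(4); M[:3,:3]=cv2.Rodrigues(np.array(p['rvec'],float))[0]; M[:3,3]=np.ravel(p['tvec']); C=np.linalg.inv(M)
    p['C']=C; return p
def pts(p):
    z=p['range_z']; v,u=np.mgrid[:384,:512]
    P=np.stack([(u-p['cx'])/p['fx']*z,(v-p['cy'])/p['fy']*z,z],-1)
    W=P@p['C'][:3,:3].T+p['C'][:3,3]; W[z<=0]=np.nan; return W
def save(p,n): cv2.imwrite('pics/'+n+'.png',p['img'])
E
python3 - <<'E'
from h import *
print(sense())
for n in ['scene','top','wrist']:
    p=cam(n); save(p,n+'0'); W=pts(p); print(n,p['C'].round(3).tolist(),p['fx'])
    np.savez('pics/'+n+'0.npz',W=W,img=p['img'])
    if n=='wrist': continue
    for k in ['jar_center','jar_base','other1_center','other2_center','beaker_center','reagent_center','cradle_seat','cradle_foot','stand_foot','pan']:
        for m in viewer.mark_of(p,k)[:3]:
            r,c=m['position']; r_,c_=int(round(r)),int(round(c))
            print(k,round(m['p'],2),(round(c),round(r)),W[min(r_,383),min(c_,511)].round(3))
E
```

```text
pics
{'time': 0.0, 'joint_pos': array([ 1.15981013,  0.69000549, -0.19449587,  1.56632682,  0.15727845,
        0.90249309, -0.2150786 ]), 'qvel': array([-0.00081699, -0.00064917, -0.00033335, -0.0016165 ,  0.00129876,
        0.0004882 , -0.00146153]), 'effort': array([-4.45164378e-04, -5.27557290e+01, -1.26655832e+00, -1.53428954e+01,
       -5.26109990e-02,  6.56568620e-03,  1.86204893e-04]), 'position': array([ 0.26859742, -0.56364635,  0.23790073]), 'tcp_rot': array([-0.68949957, -0.15661379,  0.68987283, -0.15536391]), 'ft_force': array([-0.64944626,  0.11347343, -0.32686515]), 'moment': array([ 0.02697585,  0.02483971, -0.02727905]), 'gripper_width': 0.9998066416286495}
scene [[0.9, 0.356, -0.251, 0.794], [0.435, -0.743, 0.509, -0.476], [-0.005, -0.567, -0.824, 0.944], [0.0, 0.0, 0.0, 1.0]] 470.45017653423685
jar_center 0.94 (217, 105) [0.297 0.289 0.065]
jar_center 0.65 (252, 108) [0.388 0.312 0.072]
jar_center 0.19 (273, 217) [0.568 0.055 0.033]
jar_base 0.67 (250, 100) [0.376 0.325 0.084]
jar_base 0.67 (217, 98) [0.296 0.294 0.086]
jar_base 0.26 (252, 110) [0.387 0.314 0.063]
other1_center 0.68 (334, 135) [0.611 0.324 0.064]
other2_center 0.62 (332, 135) [0.607 0.322 0.063]
other2_center 0.57 (284, 132) [0.493 0.283 0.059]
other2_center 0.57 (336, 296) [ 0.765 -0.05   0.004]
beaker_center 0.66 (335, 294) [ 0.761 -0.046  0.003]
reagent_center 0.93 (366, 208) [0.755 0.118 0.107]
cradle_seat 0.73 (272, 198) [0.548 0.092 0.05 ]
stand_foot 0.62 (138, 252) [ 0.343 -0.157  0.039]Traceback (most recent call last):
  File "<stdin>", line 8, in <module>
ValueError: it knows: beaker_center, cradle_foot, cradle_seat, jar_base, jar_center, other1_center, other2_center, reagent_center, stand_foot
```

```bash

python3 - <<'E'
from h import *
for n in ['top','wrist']:
    p=cam(n); save(p,n+'0'); W=pts(p); print(n,p['C'].round(3).tolist(),p['fx'])
    np.savez('pics/'+n+'0.npz',W=W,img=p['img'])
    if n=='wrist': continue
    for k in ['jar_center','jar_base','other1_center','other2_center','beaker_center','reagent_center','cradle_seat','cradle_foot','stand_foot']:
        for m in viewer.mark_of(p,k)[:3]:
            r,c=m['position']; r_,c_=int(round(r)),int(round(c))
            print(k,round(m['p'],2),(round(c),round(r)),W[min(r_,383),min(c_,511)].round(3))
E
```

```text
top [[-0.003, -0.992, 0.126, 0.361], [-1.0, 0.004, 0.01, 0.014], [-0.01, -0.126, -0.992, 1.396], [0.0, 0.0, 0.0, 1.0]] 469.15188746412514
jar_center 0.81 (146, 250) [0.368 0.32  0.08 ]
jar_center 0.56 (152, 281) [0.282 0.301 0.08 ]
jar_base 0.65 (141, 248) [0.373 0.333 0.085]
jar_base 0.61 (151, 280) [0.285 0.303 0.083]
other1_center 0.56 (147, 168) [0.6   0.323 0.079]
other2_center 0.75 (161, 207) [0.488 0.28  0.083]
beaker_center 0.94 (281, 116) [ 0.773 -0.065  0.005]
reagent_center 0.86 (212, 118) [0.735 0.135 0.118]
cradle_seat 0.81 (233, 183) [0.561 0.079 0.042]
cradle_foot 0.77 (232, 188) [0.546 0.082 0.047]
stand_foot 0.74 (310, 263) [ 0.33  -0.141  0.041]
stand_foot 0.61 (233, 180) [0.569 0.079 0.047]
stand_foot 0.18 (149, 250) [0.368 0.31  0.086]
wrist [[0.431, -0.862, -0.267, 0.338], [-0.902, -0.412, -0.127, -0.532], [-0.0, 0.296, -0.955, 0.385], [0.0, 0.0, 0.0, 1.0]] 306.0106830222756
```

View pics/scene0.png

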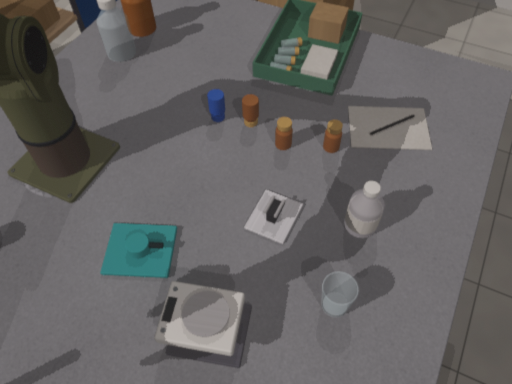

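View pics/top0.png

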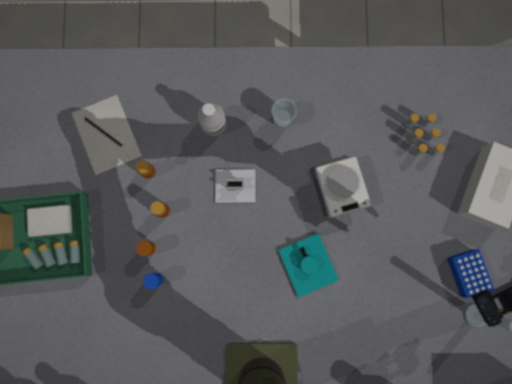

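Scene view: the inverted amber jar is at (250,110), with the blue look-alike at (217,105). The upright jars are at (284,133) and (333,136), the cradle at (274,214) and the white balance at (205,315). The turquoise decoy is at (138,250). Next I'll measure from the depth data.

```bash

cat > m.py <<'E'
from h import *
D={}
for n in ['scene','top']:
    p=cam(n); W=pts(p); D[n]=(p,W)
def clus(box,zlo,zhi):
    for n in D:
        W=D[n][1]; x0,x1,y0,y1=box
        m=(W[...,0]>x0)&(W[...,0]<x1)&(W[...,1]>y0)&(W[...,1]<y1)&(W[...,2]>zlo)&(W[...,2]<zhi)
        Q=W[m]
        if len(Q)<5: print(n,len(Q)); continue
        (c,s,a)=cv2.minAreaRect(Q[:,:2].astype(np.float32)); cc,rr=cv2.minEnclosingCircle(Q[:,:2].astype(np.float32))
        print(n,len(Q),'mean',Q.mean(0).round(4),'z5/50/95',np.percentile(Q[:,2],[5,50,95]).round(4),'rect',np.round(c,4),np.round(s,4),round(a,1),'circ',np.round(cc,4),round(rr,4))
print('jar top');clus((.32,.45,.27,.38),.075,.1)
print('jar all');clus((.32,.45,.27,.38),.02,.1)
print('blue top');clus((.24,.32,.25,.35),.075,.1)
print('o2');clus((.44,.54,.23,.33),.074,.1)
print('o1');clus((.55,.66,.27,.37),.074,.1)
print('beaker');clus((.68,.86,-.13,.0),.06,.1)
print('reagent');clus((.66,.84,.05,.2),.13,.17)
print('foot');clus((.45,.65,.0,.16),.004,.02)
print('cradle rails');clus((.45,.65,.0,.16),.04,.07)
print('cradle block');clus((.45,.65,.0,.16),.02,.07)
print('balance');
for lo in np.arange(.05,.14,.01): print(lo);clus((.4,.7,-.36,-.15),lo,lo+.01)
for n,(x,y,w,h,s) in {'scene':(130,260,140,110,5),'top':(190,130,200,100,4)}.items():
    cv2.imwrite(f'pics/{n}_bal.png',cv2.resize(D[n][0]['img'][y:y+h,x:x+w],None,fx=s,fy=s,interpolation=cv2.INTER_CUBIC))
cv2.imwrite(f'pics/scene_crad.png',cv2.resize(D['scene'][0]['img'][80:250,190:350],None,fx=3.5,fy=3.5,interpolation=cv2.INTER_CUBIC))
E
python3 m.py
```

```text
jar top
scene 194 mean [0.3759 0.3248 0.083 ] z5/50/95 [0.0767 0.0836 0.0866] rect [0.3744 0.3268] [0.0428 0.0433] 9.5 circ [0.375  0.3273] 0.0237
top 200 mean [0.3736 0.3261 0.0836] z5/50/95 [0.0787 0.0835 0.0889] rect [0.3739 0.3262] [0.0426 0.0412] 30.0 circ [0.3736 0.3262] 0.0219
jar all
scene 410 mean [0.379  0.319  0.0662] z5/50/95 [0.0316 0.073  0.0859] rect [0.3747 0.3266] [0.0433 0.0438] 11.7 circ [0.3754 0.3274] 0.024
top 251 mean [0.3736 0.3228 0.0772] z5/50/95 [0.04   0.0828 0.0883] rect [0.3746 0.3262] [0.0432 0.0416] 88.7 circ [0.3734 0.3259] 0.0222
blue top
scene 183 mean [0.2853 0.3034 0.0833] z5/50/95 [0.0779 0.0838 0.0864] rect [0.2846 0.3054] [0.043  0.0431] 47.9 circ [0.2846 0.306 ] 0.0235
top 201 mean [0.2831 0.3047 0.0835] z5/50/95 [0.0781 0.0837 0.0879] rect [0.2825 0.305 ] [0.0422 0.042 ] 50.5 circ [0.2838 0.3058] 0.023
o2
scene 170 mean [0.4879 0.2907 0.083 ] z5/50/95 [0.0756 0.0837 0.0867] rect [0.487  0.2936] [0.0352 0.0392] 24.5 circ [0.4868 0.294 ] 0.0206
top 149 mean [0.4859 0.2923 0.0837] z5/50/95 [0.0792 0.0839 0.0876] rect [0.4862 0.2929] [0.037  0.03
[... 2978 characters left out ...]
 0.0914
0.09000000000000001
scene 1716 mean [ 0.558  -0.2298  0.0963] z5/50/95 [0.0939 0.0963 0.0986] rect [ 0.5578 -0.2284] [0.0883 0.0892] 32.1 circ [ 0.5571 -0.2292] 0.0456
top 730 mean [ 0.5561 -0.2301  0.096 ] z5/50/95 [0.0919 0.0961 0.0995] rect [ 0.5459 -0.237 ] [0.114  0.0994] 16.4 circ [ 0.5427 -0.2448] 0.0648
0.1
scene 9 mean [ 0.5666 -0.2302  0.1003] z5/50/95 [0.1    0.1001 0.101 ] rect [ 0.5705 -0.23  ] [0.0787 0.0326] 68.3 circ [ 0.5583 -0.2252] 0.0395
top 75 mean [ 0.5559 -0.2227  0.1013] z5/50/95 [0.1001 0.101  0.1036] rect [ 0.5561 -0.226 ] [0.0843 0.0791] 14.1 circ [ 0.5555 -0.229 ] 0.0442
0.11000000000000001
scene 0
top 0
0.12000000000000001
scene 0
top 0
0.13
scene 0
top 0
```

```bash
cat >> h.py <<'E'
def log():
    import json
    s=sense(); 
    with open('log.jsonl','a') as f: f.write(json.dumps([list(map(float,s['joint_pos'])),list(map(float,s['position'])),list(map(float,s['tcp_rot']))])+'\n')
    T=pose(); print('t',round(float(s['time']),2),'q',np.round(s['joint_pos'],3),'p',s['position'].round(4),'\nx',T[:3,0].round(3),'y',T[:3,1].round(3),'F',s['ft_force'].round(1),'w',round(float(s['gripper_width']),3))
E
python3 -c "
from h import *
log()"
```

```text
t 1.15 q [ 1.16   0.689 -0.195  1.565  0.157  0.903 -0.215] p [ 0.269  -0.5642  0.2387] 
x [ 0. -0. -1.] y [ 0.43  -0.903  0.   ] F [ 0.1  0.5 -0.8] w 1.002
```

>>> move_arm([
  {"dp": [4,4,2],"turn": [10,0,0],"grip": 1},
  {"dp": [8,8,4],"turn": [20,0,0],"grip": 1},
  {"dp": [12,13,5],"turn": [25,0,0],"grip": 1},
  {"dp": [16,18,6],"turn": [30,0,0],"grip": 1},
  {"dp": [20,22,6],"turn": [30,0,0],"grip": 1},
])

```text
time: 1.78
position: [0.4696, -0.3444, 0.2981]
tcp_rot: [0.707, 0.328, -0.626, -0.029]
ft_force: [0.5, -1.7, 0.2]
gripper_width: 1.0
```

```bash
python3 -c "
from h import *
log()"
```

```text
t 1.77 q [ 0.923  0.782 -0.345  1.315 -0.177  1.399 -0.435] p [ 0.4696 -0.3444  0.2981] 
x [ 0.001  0.5   -0.866] y [ 0.428 -0.783 -0.452] F [ 0.5 -1.7  0.2] w 1.0
```

>>> move_arm([
  {"dp": [0,6,0],"turn": [-10,0,0],"grip": 1},
  {"dp": [1,12,0],"turn": [-20,0,0],"grip": 1},
  {"dp": [1,18,0],"turn": [-30,0,0],"grip": 1},
  {"dp": [2,24,0],"turn": [-40,0,0],"grip": 1},
  {"dp": [2,30,0],"turn": [-50,0,0],"grip": 1},
])

```text
time: 2.4
position: [0.4877, -0.0804, 0.2976]
tcp_rot: [-0.66, -0.068, 0.708, -0.241]
ft_force: [1.7, 0.7, -0.9]
gripper_width: 1.0
```

```bash
python3 -c "
from h import *
log()"
```

```text
t 2.4 q [-0.07   0.447 -0.039  1.899  0.354  0.868 -1.473] p [ 0.4877 -0.0804  0.2976] 
x [-0.012 -0.251 -0.968] y [ 0.431 -0.875  0.221] F [ 1.7  0.7 -0.9] w 1.0
```

>>> move_arm([
  {"dp": [0,5,0],"turn": [0,10,0],"grip": 1},
  {"dp": [-1,10,0],"turn": [0,20,0],"grip": 1},
  {"dp": [-2,15,0],"turn": [0,30,0],"grip": 1},
  {"dp": [-3,20,0],"turn": [0,40,0],"grip": 1},
  {"dp": [-4,24,0],"turn": [0,40,0],"grip": 1},
])

```text
time: 3.02
position: [0.4473, 0.1596, 0.2934]
tcp_rot: [-0.374, -0.147, 0.893, -0.201]
ft_force: [0.3, 0.3, 0.2]
gripper_width: 1.003
```

```bash
python3 -c "
from h import *
log()"
```

```text
t 3.02 q [-0.347  0.828 -0.147  1.35   0.027  1.722 -1.53 ] p [0.4473 0.1596 0.2934] 
x [-0.639 -0.248 -0.728] y [ 0.469 -0.876 -0.113] F [0.3 0.3 0.2] w 1.003
```

>>> move_arm([
  {"dp": [0,2,1],"turn": [0,-10,0],"grip": 1},
  {"dp": [0,4,2],"turn": [0,-20,0],"grip": 1},
  {"dp": [0,6,3],"turn": [0,-30,0],"grip": 1},
  {"dp": [0,8,4],"turn": [0,-40,0],"grip": 1},
  {"dp": [0,10,4],"turn": [0,-50,0],"grip": 1},
])

```text
time: 3.65
position: [0.4476, 0.2593, 0.3383]
tcp_rot: [0.722, 0.049, -0.646, 0.243]
ft_force: [0.5, -0.3, -0.3]
gripper_width: 1.004
```

```bash
python3 -c "
from h import *
log()"
```

```text
t 3.65 q [-0.781  0.443 -0.024  1.766  0.35   1.027 -2.149] p [0.4476 0.2593 0.3383] 
x [ 0.16  -0.243 -0.957] y [ 0.385 -0.877  0.287] F [ 0.5 -0.3 -0.3] w 1.004
```

>>> move_arm([
  {"dp": [-2,0,-1],"turn": [10,5,0],"grip": 1},
  {"dp": [-4,0,-2],"turn": [20,10,0],"grip": 1},
  {"dp": [-6,0,-3],"turn": [25,15,0],"grip": 1},
  {"dp": [-6,0,-4],"turn": [25,20,0],"grip": 1},
  {"dp": [-6,0,-5],"turn": [25,25,0],"grip": 1},
])

```text
time: 4.28
position: [0.3873, 0.2574, 0.2869]
tcp_rot: [-0.597, -0.238, 0.763, -0.067]
ft_force: [0.3, -0.0, 0.6]
gripper_width: 0.999
```

```bash
python3 -c "
from h import *
log()"
```

```text
t 4.28 q [-0.284  0.518 -0.309  1.846 -0.192  0.949 -1.57 ] p [0.3873 0.2574 0.2869] 
x [-0.277  0.182 -0.943] y [ 0.388 -0.877 -0.283] F [ 0.3 -0.   0.6] w 0.999
```

```bash
cat > kin.py <<'E'
import numpy as np, json, itertools
from scipy.spatial.transform import Rotation as R
from scipy.optimize import least_squares
L=[json.loads(l) for l in open('log.jsonl')]
Q=np.array([l[0] for l in L]);P=np.array([l[1] for l in L]);RR=R.from_quat([l[2] for l in L]).as_matrix()
def ax(k,a): return R.from_rotvec(np.outer(np.atleast_1d(a),{'y':[0,1,0],'z':[0,0,1]}[k])).as_matrix()
AX='zyzyzyz'
TOOL=np.array([[0,0,1.],[0,1,0],[-1,0,0]]).T  # columns: tool axes in flange: x->z
TOOL=np.array([[0,0,-1.],[0,1,0],[1,0,0]])    # tool x = flange z, tool y = y, tool z=-x
def fk(q,th,sg):
    # th: offsets(7), d1, (a3,d3),(a4,)d5,a6,d7
    q=np.atleast_2d(q); o=th[:7]; d1,d3,a3,d5,a5,a6,d7=th[7:14]
    n=len(q); M=np.repeat(np.eye(3)[None],n,0); p=np.zeros((n,3))
    tr=[[0,0,d1],[0,0,0],[a3,0,d3],[a5,0,0],[0,0,d5],[a6,0,0],[0,0,d7]]
    # joint i rotation then translation
    for i in range(7):
        M=M@ax(AX[i],sg[i]*q[:,i]+o[i]); 
        t={0:[0,0,d1],1:[0,0,d3],2:[a3,0,0],3:[a5,0,d5],4:[0,0,0],5:[a6,0,d7],6:[0,0,0]}[i]
        p=p+M@np.array(t)
    return p,M@TOOL
def res(th,sg,reg=1e-3):
    p,M=fk(Q,th,sg); return np.r_[(p-P).ravel(),0.3*(M-RR).ravel(),reg*th[:7]]
if __name__=='__main__':
    best=[]
    for sg in itertools.product([1,-1],repeat=3):
        s=[-1,1,sg[0],1,sg[1],1,sg[2]]
        for o7 in [0,1.57,3.14,-1.57]:
            th=np.array([0,0,0,0,0,0,o7,.33,.4,0,.4,0,0,.3]); r=least_squares(res,th,args=(s,)); best.append((r.cost,s,r.x.tolist()))
    best.sort(key=lambda b:b[0])
    for b in best[:4]: print(b[0],b[1],np.round(b[2],4))
    json.dump(best[0][1:],open('kin.json','w'))
    p,M=fk(Q,np.array(best[0][2]),best[0][1]); print(np.abs(p-P).max(0),np.abs(M-RR).max())
E
python3 kin.py
```

```text
0.00028159439686167083 [-1, 1, -1, 1, -1, 1, -1] [-0.1084 -0.0262  0.0704  0.0439 -0.0546 -0.0061  1.5606  0.315   0.5893
  0.0333  0.3213 -0.0148  0.0136  0.3368]
0.00028159439688854636 [-1, 1, -1, 1, -1, 1, -1] [-0.1084 -0.0262  0.0704  0.0439 -0.0546 -0.0061  1.5606  0.315   0.5893
  0.0333  0.3213 -0.0148  0.0136  0.3368]
0.00028159439690039626 [-1, 1, -1, 1, -1, 1, -1] [-0.1084 -0.0262  0.0704  0.0439 -0.0546 -0.0061  1.5606  0.315   0.5893
  0.0333  0.3213 -0.0148  0.0136  0.3368]
0.0002815943969956082 [-1, 1, -1, 1, -1, 1, -1] [-0.1084 -0.0262  0.0704  0.0439 -0.0546 -0.0061  1.5606  0.315   0.5893
  0.0333  0.3213 -0.0148  0.0136  0.3368]
[0.00580343 0.01042473 0.0048676 ] 0.017601943533464226
```

```bash
cat > kin2.py <<'E'
from kin import *
SG=[-1,1,-1,1,-1,1,-1]; O=np.array([0,0,0,0,0,0,np.pi/2])
def fk2(q,th):
    q=np.atleast_2d(q); M=np.repeat(np.eye(3)[None],len(q),0); p=np.zeros((len(q),3))
    d1,d3,a3,d5,a5,a6,d7,y1,y2,y3,y4,y5,y6=th
    T=[[0,y1,d1],[0,y2,d3],[a3,y3,0],[a5,y4,d5],[0,y5,0],[a6,y6,d7],[0,0,0]]
    for i in range(7):
        M=M@ax(AX[i],SG[i]*q[:,i]+O[i]); p=p+M@np.array(T[i])
    return p,M@TOOL
def res2(th):
    p,M=fk2(Q,th); return np.r_[(p-P).ravel(),2e-3*th[7:]]
def fit():
    r=least_squares(res2,np.array([.33,.4,0,.4,0,0,.3]+[0]*6)); return r
TH=fit().x
def ik(pos,M,seeds=40,lim=0.03,rng=np.random.default_rng(0),prefer=None):
    lo=np.array([-3.01,-.46,-1.47,.13,-1,.04,-2.66])+lim; hi=np.array([3.01,2.08,1.51,2.56,4.14,2.09,2.66])-lim
    out=[]
    for k in range(seeds):
        q0=rng.uniform(lo,hi) if (prefer is None or k>=5) else np.clip(prefer+rng.normal(0,.2*(k>0),7),lo,hi)
        def f(q):
            p,Mm=fk2(q,TH); return np.r_[(p[0]-pos)*3,(Mm[0]-M).ravel(), 0 if prefer is None else 1e-4*(q-prefer)]
        r=least_squares(f,q0,bounds=(lo,hi))
        p,Mm=fk2(r.x,TH); e=np.linalg.norm(p[0]-pos); a=np.linalg.norm(Mm[0]-M)
        out.append((e+.2*a,r.x))
    out.sort(key=lambda o:o[0]); return out
if __name__=='__main__':
    print(TH.round(4)); p,M=fk2(Q,TH); print(np.abs(p-P).max(0),np.abs(M-RR).max())
E
python3 kin2.py
```

```text
[ 3.469e-01  5.634e-01 -0.000e+00  3.448e-01 -0.000e+00  0.000e+00
  3.261e-01 -9.400e-03 -9.400e-03 -1.340e-02 -1.340e-02 -2.000e-04
 -2.000e-04]
[8.67899961e-08 4.12887511e-08 3.00955043e-08] 6.661338147750939e-16
```

```bash
cat > plan.py <<'E'
from kin2 import *
def pose_of(grasp,az,phi,jsign=1):
    # tool points down tilted phi toward azimuth az (rad); jaw perpendicular to tilt plane
    d=np.array([np.cos(az),np.sin(az),0]); x=np.sin(phi)*d+np.cos(phi)*np.array([0,0,-1.]); y=jsign*np.array([-np.sin(az),np.cos(az),0]); z=np.cross(x,y)
    return np.array(grasp)+.019*x, np.stack([x,y,z],1)
def sols(grasp,az,phi,tag=''):
    for js in (1,-1):
        o=ik(*pose_of(grasp,az,phi,js),seeds=12); ok=[q for e,q in o if e<1e-3]
        print(tag,round(np.degrees(az)),round(np.degrees(phi)),js,len(ok),'' if not ok else np.array(ok)[:2].round(2).tolist(), '' if ok else round(o[0][0],3))
if __name__=='__main__':
    r=np.radians
    for s in (1,-1):
        for phi in (30,45,60,75,90):
            sols([.56,.076+.006*-s,.0675],r(90*s),r(phi),'cradle')
    J=[.3735,.326,.048]
    for az in (-90,-45,0,45,90,135,180):
        for phi in (10,20,30): sols(J,r(az),r(phi),'jar')
E
python3 plan.py
```

```text
cradle 90 30 1 10 [[0.57, 1.16, -0.95, 1.85, 0.71, 0.5, 2.55], [0.12, 0.97, -0.09, 1.87, -0.97, 0.55, -2.17]] 
cradle 90 30 -1 6 [[0.71, 1.41, -1.37, 1.84, 1.17, 0.88, -0.97], [0.12, 0.97, -0.1, 1.87, -0.96, 0.55, 0.96]] 
cradle 90 45 1 10 [[0.78, 1.42, -1.23, 1.8, 0.77, 0.64, 2.63], [0.38, 1.08, -0.35, 1.82, -0.88, 0.62, -2.15]] 
cradle 90 45 -1 4 [[0.71, 1.31, -1.03, 1.8, 0.44, 0.51, -0.22], [0.71, 1.3, -1.02, 1.8, 0.42, 0.51, -0.2]] 
cradle 90 60 1 2 [[0.6, 1.26, -0.61, 1.73, -0.67, 0.69, -2.24], [0.46, 1.21, -0.36, 1.74, -0.95, 0.85, -1.99]] 
cradle 90 60 -1 6 [[0.73, 1.36, -0.88, 1.73, -0.22, 0.6, 0.5], [0.61, 1.27, -0.64, 1.73, -0.64, 0.68, 0.87]] 
cradle 90 75 1 4 [[0.61, 1.38, -0.55, 1.64, -0.82, 0.95, -2.05], [0.67, 1.41, -0.65, 1.64, -0.71, 0.89, -2.15]] 
cradle 90 75 -1 7 [[0.9, 1.68, -1.23, 1.62, 0.17, 0.77, 0.21], [0.86, 1.61, -1.11, 1.63, -0.03, 0.75, 0.39]] 
cradle 90 90 1 4 [[0.69, 1.56, -0.68, 1.52, -0.74, 1.11, -2.09], [0.83, 1.69, -0.99, 1.52, -0.37, 0.96, -2.41]] 
cradle 90 90 -1 2 [[0.8, 1.65, -0.91, 1.52, -0.48, 0.99, 0.83], [0.64, 1.53, -0.57, 1.53, -0.85, 1.18
[... 4929 characters left out ...]
 0.99, -0.15, 1.98, -0.89, 0.49, 1.13]] 
jar 180 10 1 2 [[-0.64, 0.93, -0.16, 1.96, 0.02, 0.39, -2.34], [-0.79, 0.93, 0.09, 1.97, -0.48, 0.42, -1.85]] 
jar 180 10 -1 5 [[-0.28, 1.06, -0.81, 1.94, 0.96, 0.71, -0.09], [-0.44, 0.97, -0.51, 1.95, 0.64, 0.51, 0.2]] 
jar 180 20 1 7 [[-0.37, 1.03, -0.54, 1.82, 0.37, 0.67, -2.63], [-0.5, 0.99, -0.31, 1.83, 0.06, 0.62, -2.33]] 
jar 180 20 -1 7 [[-0.61, 0.97, -0.12, 1.84, -0.21, 0.62, 1.07], [-0.38, 1.03, -0.53, 1.82, 0.35, 0.67, 0.53]] 
jar 180 30 1 4 [[-0.34, 1.09, -0.53, 1.69, 0.18, 0.86, -2.42], [-0.88, 1.11, 0.47, 1.72, -0.8, 1.06, -1.47]] 
jar 180 30 -1 8 [[-0.81, 1.08, 0.34, 1.72, -0.71, 1.0, 1.58], [-0.44, 1.06, -0.34, 1.7, -0.03, 0.83, 0.92]]
```

```bash
cat > sim.py <<'E'
from plan import *
import sys
lo=np.array([-3.01,-.46,-1.47,.13,-1,.04,-2.66]); hi=np.array([3.01,2.08,1.51,2.56,4.14,2.09,2.66])
def err(q,p,M):
    pp,MM=fk2(q,TH); return np.r_[p-pp[0], R.from_matrix(M@MM[0].T).as_rotvec()]
def jac(q):
    J=np.zeros((6,7)); p0,M0=fk2(q,TH)
    for i in range(7):
        d=np.zeros(7); d[i]=1e-5; p1,M1=fk2(q+d,TH); J[:3,i]=(p1-p0)[0]/1e-5; J[3:,i]=R.from_matrix(M1[0]@M0[0].T).as_rotvec()/1e-5
    return J
def follow(q,p,M,n=None):
    p0,M0=fk2(q,TH); p0=p0[0];M0=M0[0]; rv=R.from_matrix(M@M0.T).as_rotvec()
    n=int(max(np.linalg.norm(p-p0)/.05,np.degrees(np.linalg.norm(rv))/9,1))+1
    for k in range(1,n+1):
        pt=p0+(p-p0)*k/n; Mt=R.from_rotvec(rv*k/n).as_matrix()@M0
        for _ in range(4):
            q=np.clip(q+np.linalg.pinv(jac(q),rcond=1e-3)@err(q,pt,Mt),lo,hi)
    return q,np.linalg.norm(err(q,p,M)),n
r=np.radians
def run(q,wps):
    for name,g,az,phi,js,back in wps:
        p,M=pose_of(g,r(az),r(phi),js); p=p-back*M[:,0]
        q,e,n=follow(q,p,M); print(name,'err',round(e,4),'rows',n,q.round(2),'tcp',p.round(4),'marg',np.minimum(q-lo,hi-q).min().round(2))
    return q
if __name__=='__main__':
    J=np.array([.3735,.326,.050]); C=np.array([.560,.0764,.0675]); Pn=np.array([.5568,-.2292,.0963])
    up=np.array([0,0,1.])
    q=Q[-1]
    yaw=[('yawmid',J+[.03,0,.2],180+90,20,-1,.0),('yaw2',J+[.03,0,.2],180+45,30,-1,0)]
    g1=C+[0,.008,0]
    for th2 in (45,50):
      for azp in (-90,-60,-30,0):
        g2=C+[0,.002,0]; gp=Pn+up*(.042-.002)
        print('----',th2,azp)
        run(q,yaw+[('pre',J,180,30,-1,.1),('grasp',J,180,30,-1,0),('lift',J+up*.15,180,30,-1,0),('mid',J*.5+g1*.5+up*.15,-45,15,1,0),('abovecr',g1+up*.1,-90,60,1,0),('seat',g1,-90,60,1,0),('retreat',g1,-90,60,1,.1),
        ('over',g2+up*.16,-90,0,1,0),('pre2',g2,90,90-th2,-1,.1),('grasp2',g2,90,90-th2,-1,0),('lift2',g2+up*.12,90,90-th2,-1,0),
        ('mid2',(g2+gp)/2+up*.14,azp,0,1,0),('abovepan',gp+up*.1,azp,th2,1,0),('pan',gp,azp,th2,1,0),('ret',gp,azp,th2,1,.1)])
E
python3 sim.py
```

```text
---- 45 -90
yawmid err 0.3035 rows 14 [-1.47  1.28  1.51  1.75 -0.94  1.49 -2.66] tcp [0.4035 0.3195 0.2321] marg 0.0
yaw2 err 0.963 rows 7 [-1.24  1.48  1.51  1.6  -1.    2.09 -2.66] tcp [0.3968 0.3193 0.2335] marg 0.0
pre err 1.2797 rows 10 [-0.95  1.72  1.51  1.56 -1.    2.09 -2.66] tcp [0.414  0.326  0.1201] marg 0.0
grasp err 1.1725 rows 9 [-1.01  1.86  1.51  1.69 -1.    2.09 -2.66] tcp [0.364  0.326  0.0335] marg 0.0
lift err 1.2062 rows 8 [-1.06  1.64  1.51  1.77 -1.    2.09 -2.66] tcp [0.364  0.326  0.1835] marg 0.0
mid err 1.5774 rows 15 [-0.91  1.32  1.51  2.53 -1.    2.09 -2.66] tcp [0.4702 0.2017 0.1904] marg 0.0
abovecr err 2.681 rows 17 [-1.06  1.2   1.51  2.56 -1.    1.5  -2.66] tcp [0.56   0.0679 0.158 ] marg 0.0
seat err 2.4304 rows 17 [-0.67  1.45  1.51  2.56 -1.    2.09 -2.66] tcp [0.56   0.0679 0.058 ] marg 0.0
retreat err 2.6195 rows 16 [-0.87  1.32  1.51  2.56 -1.    2.09 -2.66] tcp [0.56   0.1545 0.108 ] marg 0.0
over err 1.7742 rows 13 [-0.44  1.56  1.51  2.31 -1.    2.09 -2.66] tcp [0.56   0.0784 0.2085] marg 0.0
pre2 err 1.5219 rows 10 [-3.01 -0.46  1.51  2.
[... 12559 characters left out ...]
  0.13 -1.    2.09 -2.66] tcp [0.56   0.0263 0.1295] marg 0.0
grasp2 err 1.5424 rows 18 [-2.83 -0.46  1.51  2.56  2.66  0.44 -2.33] tcp [0.56   0.0906 0.0529] marg 0.0
lift2 err 1.2373 rows 11 [-2.12 -0.46 -0.62  2.56 -0.45  1.39 -2.66] tcp [0.56   0.0906 0.1729] marg 0.0
mid2 err 0.5943 rows 12 [-2.4  -0.46  1.51  2.03  1.    1.15  0.55] tcp [ 0.5584 -0.0754  0.2229] marg 0.0
abovepan err 0.779 rows 8 [-2.09 -0.46  1.51  2.56  2.56  1.12 -0.49] tcp [ 0.5714 -0.2292  0.2241] marg 0.0
pan err 1.1939 rows 10 [-2.2  -0.46  1.51  2.56  2.73  1.6  -0.95] tcp [ 0.5714 -0.2292  0.1241] marg 0.0
ret err 0.8307 rows 12 [-2.   -0.46  1.51  2.56  2.65  1.24 -0.73] tcp [ 0.4948 -0.2292  0.1884] marg 0.0
```

```bash
python3 - <<'E'
s=open('sim.py').read()
s=s.replace("('yawmid',J+[.03,0,.2],180+90,20,-1,.0),('yaw2',J+[.03,0,.2],180+45,30,-1,0)","('yawmid',J+[.03,0,.2],90,10,-1,.0),('yaw2',J+[.03,0,.2],135,20,-1,0)")
s=s.replace("for th2 in (45,50)","for th2 in (50,)").replace("(-90,-60,-30,0)","(-90,-45)")
open('sim.py','w').write(s)
E
python3 sim.py
```

```text
---- 50 -90
yawmid err 0.0 rows 8 [-0.37  0.56 -0.49  1.98  0.26  0.55 -1.  ] tcp [0.4035 0.3293 0.2313] marg 0.51
yaw2 err 0.0 rows 6 [-0.05  0.76 -0.92  1.83  0.32  0.81 -0.24] tcp [0.3989 0.3306 0.2321] marg 0.55
pre err 0.0 rows 6 [-0.11  1.14 -1.02  1.53  0.51  1.25  0.4 ] tcp [0.414  0.326  0.1201] marg 0.45
grasp err 0.0 rows 2 [-0.15  1.23 -0.96  1.68  0.61  1.03  0.31] tcp [0.364  0.326  0.0335] marg 0.51
lift err 0.0 rows 4 [-0.1   1.03 -1.08  1.64  0.44  1.23  0.33] tcp [0.364  0.326  0.1835] marg 0.39
mid err 0.0 rows 7 [-0.34  0.65 -0.52  2.03  0.9   0.75 -0.72] tcp [0.4702 0.2017 0.1904] marg 0.53
abovecr err 0.0 rows 7 [-0.6   1.06 -0.06  1.57  0.82  1.41 -1.19] tcp [0.56   0.0679 0.158 ] marg 0.68
seat err 0.0 rows 2 [-0.6   1.22 -0.05  1.53  0.85  1.33 -1.28] tcp [0.56   0.0679 0.058 ] marg 0.76
retreat err 0.0 rows 3 [-0.69  1.18 -0.08  1.38  0.76  1.51 -1.19] tcp [0.56   0.1545 0.108 ] marg 0.58
over err 0.0 rows 7 [ 0.1   0.69 -0.54  1.77  0.47  0.81 -0.67] tcp [0.56   0.0784 0.2085] marg 0.77
pre2 err 0.0 rows 5 [ 0.75  1.11 -0.99  1.78  0.25  0.65 -0.1 ] tcp [0.
[... 1704 characters left out ...]
.75  1.11 -0.99  1.78  0.25  0.65 -0.1 ] tcp [0.56   0.0263 0.1295] marg 0.48
grasp2 err 0.0 rows 3 [ 0.61  1.2  -0.9   1.83  0.3   0.43 -0.15] tcp [0.56   0.0906 0.0529] marg 0.39
lift2 err 0.0 rows 3 [ 0.66  1.03 -1.01  1.81  0.21  0.6  -0.19] tcp [0.56   0.0906 0.1729] marg 0.46
mid2 err 0.0 rows 7 [ 0.55  0.76 -0.89  1.75  0.7   0.98  0.17] tcp [ 0.5584 -0.0754  0.2229] marg 0.58
abovepan err 0.0 rows 6 [ 0.33  0.73 -0.46  2.34  2.14  1.03 -1.22] tcp [ 0.5671 -0.2395  0.2241] marg 0.22
pan err 0.0 rows 3 [ 0.32  0.98 -0.46  2.37  2.29  1.25 -1.39] tcp [ 0.5671 -0.2395  0.1241] marg 0.19
ret err 0.0 rows 2 [ 0.2   0.84 -0.53  2.53  2.11  1.28 -1.48] tcp [ 0.5129 -0.1853  0.1884] marg 0.03
```

```bash
cat > go.py <<'E'
# usage: go.py gx gy gz az phi js back
import sys; from h import *; from plan import pose_of
log()
a=list(map(float,sys.argv[1:])); 
for i in range(0,len(a),7):
    g=a[i:i+3]; p,M=pose_of(g,np.radians(a[i+3]),np.radians(a[i+4]),a[i+5]); p=p-a[i+6]*M[:,0]
    T=pose(); rv=R.from_matrix(M@T[:3,:3].T).as_rotvec(degrees=True); dp=(p-T[:3,3])*100
    print('dp',dp.round(2),'turn',rv.round(1),'rows',round(max(np.linalg.norm(dp)/6.25,np.linalg.norm(rv)/10.7),1))
E
python3 go.py .4035 .326 .25 90 10 -1 0
```

```text
t 4.28 q [-0.284  0.518 -0.309  1.846 -0.192  0.949 -1.57 ] p [0.3873 0.2574 0.2869] 
x [-0.277  0.182 -0.943] y [ 0.388 -0.877 -0.283] F [ 0.3 -0.   0.6] w 0.999
dp [ 1.62  7.19 -5.56] turn [  8.5 -26.   62.1] rows 6.3
```

>>> move_arm([
  {"dp": [0.3,1.1,-0.9],"turn": [1.3,-4,9.6],"grip": 1},
  {"dp": [0.5,2.2,-1.7],"turn": [2.6,-8,19.2],"grip": 1},
  {"dp": [0.8,3.4,-2.6],"turn": [4,-12.2,29.2],"grip": 1},
  {"dp": [1.0,4.5,-3.5],"turn": [5.3,-16.3,39],"grip": 1},
  {"dp": [1.3,5.7,-4.4],"turn": [6.7,-20.5,49],"grip": 1},
])

```text
time: 4.9
position: [0.4001, 0.3155, 0.2426]
tcp_rot: [0.571, 0.491, -0.536, 0.382]
ft_force: [-0.2, 0.3, 0.0]
gripper_width: 1.001
```

```bash
python3 go.py .4035 .326 .25 135 20 -1 0
```

```text
t 4.9 q [-0.362  0.551 -0.465  1.938  0.149  0.642 -1.11 ] p [0.4001 0.3155 0.2426] 
x [-0.056  0.15  -0.987] y [ 0.97  -0.226 -0.089] F [-0.2  0.3  0. ] w 1.001
dp [-0.12  1.51 -1.05] turn [13.8 -1.6 57.3] rows 5.5
```

>>> move_arm([
  {"dp": [0,0.3,-0.2],"turn": [2.5,-0.3,10.3],"grip": 1},
  {"dp": [0,0.6,-0.4],"turn": [5,-0.6,20.6],"grip": 1},
  {"dp": [0,0.9,-0.6],"turn": [7.5,-0.9,31],"grip": 1},
  {"dp": [0,1.2,-0.8],"turn": [10,-1.2,41.4],"grip": 1},
  {"dp": [0,1.5,-1.0],"turn": [12.5,-1.4,51.8],"grip": 1},
])

```text
time: 5.52
position: [0.4004, 0.3296, 0.2327]
tcp_rot: [0.342, 0.739, -0.255, 0.521]
ft_force: [-0.3, 0.2, 0.4]
gripper_width: 0.996
```

```bash
python3 go.py .3735 .326 .05 180 30 -1 .11
```

```text
t 5.53 q [-0.07   0.73  -0.869  1.843  0.288  0.78  -0.308] p [0.4004 0.3296 0.2327] 
x [-0.223  0.241 -0.945] y [ 0.772  0.636 -0.02 ] F [-0.3  0.2  0.4] w 0.996
dp [  1.86  -0.36 -10.39] turn [ 5.9  9.7 50.3] rows 4.8
```

>>> move_arm([
  {"dp": [0.4,-0.1,-2.1],"turn": [1.2,2,10.1],"grip": 1},
  {"dp": [0.8,-0.2,-4.2],"turn": [2.4,3.9,20.2],"grip": 1},
  {"dp": [1.1,-0.2,-6.2],"turn": [3.6,5.8,30.2],"grip": 1},
  {"dp": [1.5,-0.3,-8.3],"turn": [4.8,7.8,40.3],"grip": 1},
  {"dp": [1.9,-0.4,-10.4],"turn": [5.9,9.7,50.3],"grip": 1},
])

```text
time: 6.15
position: [0.42, 0.3253, 0.1275]
tcp_rot: [-0.0, 0.866, -0.001, 0.499]
ft_force: [0.5, 0.5, -0.1]
gripper_width: 0.998
```

```bash
python3 go.py .3735 .326 .05 180 30 -1 0; python3 - <<'E'
from h import *
p=cam('wrist'); save(p,'w1'); W=pts(p)
for k in ['jar_center','jar_base']:
    for m in viewer.mark_of(p,k)[:2]: print(k,m)
x=W[...,0];y=W[...,1];z=W[...,2]
m=(np.hypot(x-.3735,y-.326)<.035)&(z>.078)&(z<.09); Q=W[m]; print(len(Q),Q.mean(0).round(4)); 
if len(Q)>5: print(cv2.minAreaRect(Q[:,:2].astype(np.float32)),cv2.minEnclosingCircle(Q[:,:2].astype(np.float32)))
E
```

```text
t 6.15 q [-0.112  1.131 -1.013  1.511  0.498  1.267  0.414] p [0.42   0.3253 0.1275] 
x [-0.501 -0.001 -0.865] y [ 0.     1.    -0.002] F [ 0.5  0.5 -0.1] w 0.998
dp [-5.6   0.07 -9.4 ] turn [ 0.1 -0.1  0. ] rows 1.8
jar_center {'position': [100.7, 228.8], 'p': 0.72}
jar_base {'position': [184.6, 256.2], 'p': 0.66}
jar_base {'position': [69.3, 226.7], 'p': 0.58}
2923 [0.3747 0.3261 0.084 ]
((0.3740245997905731, 0.3261737525463104), (0.04284466803073883, 0.04298032075166702), 14.160565376281738) ((0.3739855885505676, 0.3261888921260834), 0.021940719336271286)
```

View pics/w1.png

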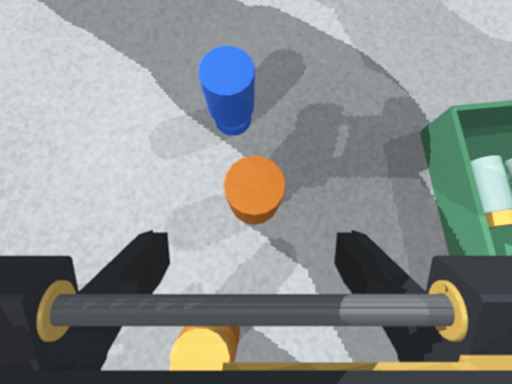

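The amber base disc at (255,186) sits midway between the fingers. Blue is beyond it at (228,75), and a bystander is under the palm at (205,350). The wrist measurement (0.374, 0.326) agrees with the earlier one, so I'll go in along the tool.

>>> move_arm([
  {"dp": [-1.8,0,-3.1],"turn": [0,0,0],"grip": 1},
  {"dp": [-3.6,0,-6.2],"turn": [0,0,0],"grip": 1},
  {"dp": [-4.6,0.1,-7.9],"turn": [0,0,0],"grip": 1},
  {"dp": [-5.5,0.1,-9.4],"turn": [0,0,0],"grip": 1},
  {"dp": [-5.5,0.1,-9.4],"turn": [0,0,0],"grip": 1},
])

```text
time: 6.92
position: [0.3636, 0.3262, 0.0355]
tcp_rot: [0.002, 0.866, -0.003, 0.5]
ft_force: [-0.3, -0.4, 0.7]
gripper_width: 1.0
```

```bash
python3 go.py .374 .3262 .05 180 30 -1 0; python3 - <<'E'
from h import *
p=cam('scene'); cv2.imwrite('pics/s2.png',cv2.resize(p['img'][30:190,150:400],None,fx=3,fy=3))
E
```

```text
t 6.92 q [-0.151  1.222 -0.948  1.682  0.596  1.025  0.312] p [0.3636 0.3262 0.0355] 
x [-0.5   -0.    -0.866] y [ 0.005  1.    -0.003] F [-0.3 -0.4  0.7] w 1.0
dp [ 0.09 -0.   -0.19] turn [ 0.2 -0.   0.3] rows 0.0
```

View pics/s2.png

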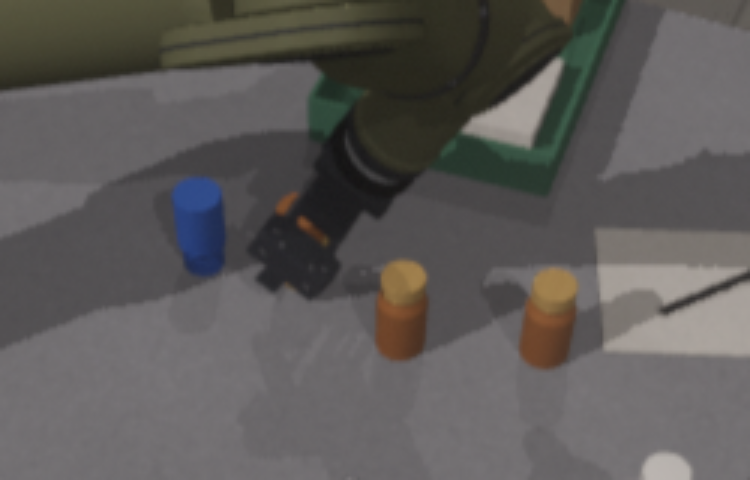

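>>> move_arm([
  {"dp": [0.1,0,-0.2],"turn": [0,0,0],"grip": 1},
  {"dp": [0.1,0,-0.2],"turn": [0,0,0],"grip": -1},
  {"dp": [0.1,0,-0.2],"turn": [0,0,0],"grip": -1},
  {"dp": [0.1,0,-0.2],"turn": [0,0,0],"grip": -1},
  {"dp": [0.1,0,-0.2],"turn": [0,0,0],"grip": -1},
])

```text
time: 7.6
position: [0.365, 0.3269, 0.0327]
tcp_rot: [0.001, 0.866, -0.002, 0.5]
ft_force: [0.2, -0.3, -0.2]
gripper_width: 0.567
```

>>> move_arm([
  {"dp": [0,0,0],"turn": [0,0,0],"grip": -1},
  {"dp": [0,0,0],"turn": [0,0,0],"grip": -1},
])

```text
time: 7.85
position: [0.365, 0.327, 0.0327]
tcp_rot: [0.001, 0.866, -0.002, 0.5]
ft_force: [-0.2, 0.5, -0.4]
gripper_width: 0.493
```

```bash
python3 go.py .374 .3262 .05 180 30 -1 0
```

```text
t 7.85 q [-0.151  1.227 -0.946  1.677  0.599  1.026  0.315] p [0.365  0.327  0.0327] 
x [-0.5    0.    -0.866] y [ 0.004  1.    -0.002] F [-0.2  0.5 -0.4] w 0.493
dp [-0.05 -0.08  0.09] turn [ 0.1 -0.   0.2] rows 0.0
```

>>> move_arm([
  {"dp": [0,0,0],"turn": [0,0,0],"grip": -1},
  {"dp": [0,0,1],"turn": [0,0,0],"grip": -1},
  {"dp": [0,0,5],"turn": [0,0,0],"grip": -1},
  {"dp": [0,0,10],"turn": [0,0,0],"grip": -1},
  {"dp": [0,0,15],"turn": [0,0,0],"grip": -1},
])

```text
time: 8.48
position: [0.3648, 0.3266, 0.1845]
tcp_rot: [0.001, 0.866, -0.002, 0.5]
ft_force: [0.3, -0.1, -2.9]
gripper_width: 0.488
```

```bash
python3 go.py .467 .205 .21 -45 15 1 0; python3 - <<'E'
from h import *
p=cam('wrist'); save(p,'w2')
E
```

```text
t 8.47 q [-0.105  1.022 -1.069  1.64   0.433  1.228  0.329] p [0.3648 0.3266 0.1845] 
x [-0.5   -0.    -0.866] y [ 0.004  1.    -0.002] F [ 0.3 -0.1 -2.9] w 0.488
dp [ 10.57 -12.51   0.72] turn [-17.6 -42.6 -42.4] rows 5.9
```

View pics/w2.png

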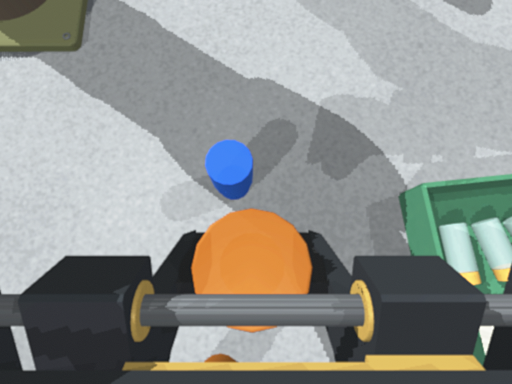

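The jar is held (base disc at (250,268)) with blue undisturbed. I'll swing it toward the cradle now.

>>> move_arm([
  {"dp": [1.7,-2.0,0.2],"turn": [-2.9,-7,-7],"grip": -1},
  {"dp": [3.4,-4.0,0.4],"turn": [-5.8,-14,-14],"grip": -1},
  {"dp": [5.2,-6.1,0.5],"turn": [-8.7,-21,-21],"grip": -1},
  {"dp": [7,-8.3,0.6],"turn": [-11.6,-28,-28],"grip": -1},
  {"dp": [8.8,-10.4,0.7],"turn": [-14.5,-35,-35],"grip": -1},
])

```text
time: 9.15
position: [0.4531, 0.2218, 0.1905]
tcp_rot: [0.198, 0.63, -0.256, 0.706]
ft_force: [0.4, -0.3, -2.2]
gripper_width: 0.49
```

```bash
python3 go.py .56 .0834 .18 -90 60 1 0
```

```text
t 9.15 q [-0.241  0.671 -0.64   1.976  0.768  0.788 -0.463] p [0.4531 0.2218 0.1905] 
x [ 0.076 -0.113 -0.991] y [ 0.611  0.79  -0.043] F [ 0.4 -0.3 -2.2] w 0.49
dp [ 10.69 -15.48  -2.  ] turn [-47.7 -26.  -47.3] rows 6.7
```

>>> move_arm([
  {"dp": [1.5,-2.2,0],"turn": [-6.8,-3.7,-6.8],"grip": -1},
  {"dp": [3,-4.4,0],"turn": [-13.6,-7.4,-13.5],"grip": -1},
  {"dp": [4.6,-6.6,-0.3],"turn": [-20.4,-11.1,-20.2],"grip": -1},
  {"dp": [6.1,-8.8,-0.6],"turn": [-27.2,-14.8,-27],"grip": -1},
  {"dp": [7.6,-11,-1],"turn": [-34,-18.5,-33.7],"grip": -1},
])

```text
time: 9.78
position: [0.5288, 0.1138, 0.1798]
tcp_rot: [0.194, 0.329, -0.581, 0.718]
ft_force: [1.2, 0.0, -2.6]
gripper_width: 0.49
```

```bash
python3 go.py .56 .0834 .18 -90 60 1 0
```

```text
t 9.78 q [-0.57   0.878 -0.204  1.752  0.852  1.236 -1.041] p [0.5288 0.1138 0.1798] 
x [ 0.107 -0.707 -0.699] y [ 0.963  0.248 -0.104] F [ 1.2  0.  -2.6] w 0.49
dp [ 3.12 -4.69 -0.93] turn [-13.8  -7.7 -13.6] rows 1.9
```

>>> move_arm([
  {"dp": [1.6,-2.4,-0.5],"turn": [-6.9,-3.8,-6.8],"grip": -1},
  {"dp": [3.1,-4.7,-0.9],"turn": [-13.8,-7.7,-13.6],"grip": -1},
  {"dp": [3.1,-4.7,-0.9],"turn": [-13.8,-7.7,-13.6],"grip": -1},
])

```text
time: 10.15
position: [0.5598, 0.0655, 0.1682]
tcp_rot: [-0.181, -0.185, 0.683, -0.683]
ft_force: [-0.9, -0.7, -0.7]
gripper_width: 0.492
```

```bash
python3 go.py .56 .0834 .10 -90 60 1 0; python3 - <<'E'
from h import *
for n in ['scene','top']:
    p=cam(n); W=pts(p)
    x,y,z=W[...,0],W[...,1],W[...,2]
    # jar points: near axis, amber colour
    im=p['img'].astype(int); amb=(im[...,2]>im[...,0]+40)
    m=amb&(abs(x-.56)<.05)&(abs(y-.08)<.09)&(z>.12)&(z<.25)
    Qp=W[m]; print(n,len(Qp)); 
    if len(Qp)>20: print(np.percentile(Qp,[2,50,98],axis=0).round(4).tolist())
    save(p,n+'3')
p=cam('scene'); cv2.imwrite('pics/s3.png',cv2.resize(p['img'][80:280,170:420],None,fx=3,fy=3))
E
```

```text
t 10.15 q [-0.596  1.043 -0.055  1.577  0.822  1.419 -1.17 ] p [0.5598 0.0655 0.1682] 
x [-0.002 -0.866 -0.5  ] y [ 1.     0.    -0.005] F [-0.9 -0.7 -0.7] w 0.492
dp [ 0.02  0.15 -7.77] turn [-0.  -0.3 -0. ] rows 1.2
scene 937
[[0.525, 0.0334, 0.1665], [0.5623, 0.0748, 0.1953], [0.5805, 0.1495, 0.232]]
top 538
[[0.517, 0.036, 0.1837], [0.5561, 0.084, 0.197], [0.5791, 0.1386, 0.2341]]
```

View pics/s3.png

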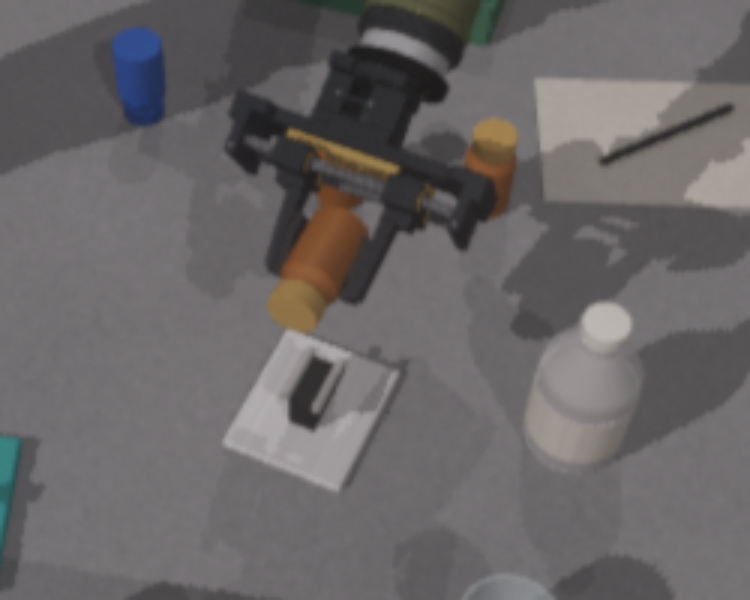

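>>> move_arm([
  {"dp": [0,0.1,-4],"turn": [0,0,0],"grip": -1},
  {"dp": [0,0.1,-7.5],"turn": [0,-0.2,0],"grip": -1},
  {"dp": [0,0.1,-9.5],"turn": [0,-0.3,0],"grip": -1},
  {"dp": [0,0.1,-10],"turn": [0,-0.3,0],"grip": -1},
  {"dp": [0,0.1,-10],"turn": [0,-0.3,0],"grip": -1},
])

```text
time: 10.92
position: [0.5603, 0.0671, 0.0716]
tcp_rot: [0.185, 0.183, -0.682, 0.684]
ft_force: [-0.5, 0.0, -2.0]
gripper_width: 0.491
```

```bash
python3 go.py .56 .0834 .0675 -90 60 1 0; python3 - <<'E'
from h import *
for n in ['scene','top']:
    p=cam(n); W=pts(p)
    x,y,z=W[...,0],W[...,1],W[...,2]
    im=p['img'].astype(int); amb=(im[...,2]>im[...,0]+30)
    m=amb&(abs(x-.56)<.03)&(y>.02)&(y<.13)&(z>.05)
    Qp=W[m]; print(n,len(Qp),'ymin',np.percentile(Qp[:,1],1).round(4))
    for a in np.arange(.025,.12,.01):
        q=Qp[(Qp[:,1]>=a)&(Qp[:,1]<a+.01)]
        if len(q)>4: print(round(a+.005,3),len(q),'zmax',np.percentile(q[:,2],90).round(4),'x',q[:,0].min().round(4),q[:,0].max().round(4))
p=cam('scene'); cv2.imwrite('pics/s4.png',cv2.resize(p['img'][120:260,200:370],None,fx=4,fy=4))
E
```

```text
t 10.93 q [-0.601  1.195 -0.05   1.547  0.848  1.332 -1.269] p [0.5603 0.0671 0.0716] 
x [ 0.003 -0.865 -0.502] y [1.    0.002 0.004] F [-0.5  0.  -2. ] w 0.491
dp [-0.03 -0.02 -1.36] turn [-0.1  0.2 -0.1] rows 0.2
scene 690 ymin 0.0348
0.03 12 zmax 0.0974 x 0.5451 0.5643
0.04 155 zmax 0.0983 x 0.5434 0.5794
0.05 55 zmax 0.1005 x 0.5464 0.5787
0.06 97 zmax 0.1012 x 0.5415 0.581
0.07 78 zmax 0.1033 x 0.5411 0.5817
0.08 73 zmax 0.1033 x 0.5394 0.5814
0.09 68 zmax 0.1036 x 0.5409 0.5809
0.1 64 zmax 0.1035 x 0.5397 0.5817
0.11 60 zmax 0.1027 x 0.5418 0.5802
0.12 26 zmax 0.1032 x 0.5324 0.5809
top 423 ymin 0.0349
0.03 9 zmax 0.0951 x 0.5458 0.5682
0.04 35 zmax 0.101 x 0.5425 0.5738
0.05 44 zmax 0.0989 x 0.5424 0.5738
0.06 41 zmax 0.1016 x 0.5393 0.5774
0.07 62 zmax 0.1033 x 0.5376 0.5801
0.08 52 zmax 0.1035 x 0.5367 0.5796
0.09 57 zmax 0.1035 x 0.5363 0.5807
0.1 57 zmax 0.1049 x 0.5381 0.5797
0.11 50 zmax 0.1027 x 0.5368 0.5798
0.12 16 zmax 0.1027 x 0.54 0.5753
```

View pics/s4.png

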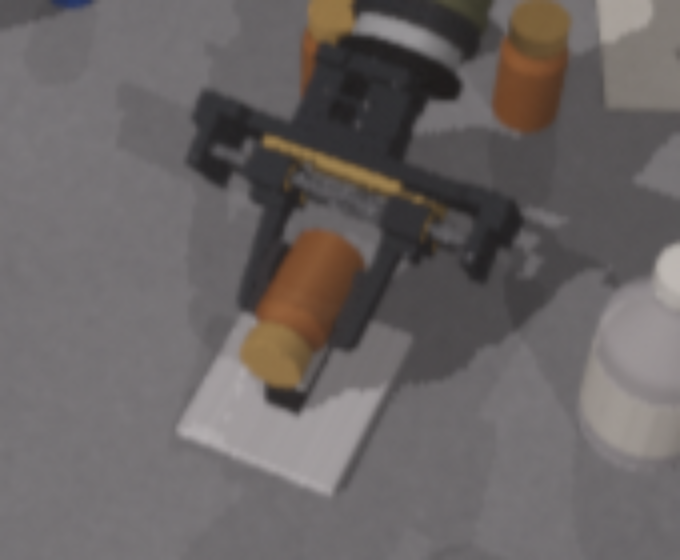

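Level, centred in x and over the rails, cap towards −y. I'll lower it until the rails take it.

>>> move_arm([
  {"dp": [0,0,-0.5],"turn": [0,0.1,0],"grip": -1},
  {"dp": [0,0,-0.9],"turn": [0,0.2,0],"grip": -1},
  {"dp": [0,0,-1.1],"turn": [0,0.2,0],"grip": -1},
  {"dp": [0,0,-1.2],"turn": [0,0.2,0],"grip": -1},
])

```text
time: 11.58
position: [0.5599, 0.0668, 0.0585]
tcp_rot: [0.183, 0.184, -0.683, 0.683]
ft_force: [-0.1, 0.2, -1.7]
gripper_width: 0.493
```

>>> move_arm([
  {"dp": [0,0,-0.1],"turn": [0,0,0],"grip": -1},
  {"dp": [0,0,-0.1],"turn": [0,0,0],"grip": -1},
])

```text
time: 11.82
position: [0.56, 0.0667, 0.0583]
tcp_rot: [0.183, 0.183, -0.683, 0.683]
ft_force: [-1.2, 1.0, 1.8]
gripper_width: 0.488
```

>>> move_arm([
  {"dp": [0,0,-0.05],"turn": [0,0,0],"grip": -1},
  {"dp": [0,0,-0.05],"turn": [0,0,0],"grip": 0.2},
  {"dp": [0,0,-0.05],"turn": [0,0,0],"grip": 0.5},
  {"dp": [0,0,-0.05],"turn": [0,0,0],"grip": 1},
  {"dp": [0,0,-0.05],"turn": [0,0,0],"grip": 1},
])

```text
time: 12.45
position: [0.5601, 0.0668, 0.0571]
tcp_rot: [0.183, 0.184, -0.682, 0.683]
ft_force: [-0.2, -0.3, -0.5]
gripper_width: 0.919
```

>>> move_arm([
  {"dp": [0,0,0],"turn": [0,0,0],"grip": 1},
  {"dp": [0,0,0],"turn": [0,0,0],"grip": 1},
  {"dp": [0,0,0],"turn": [0,0,0],"grip": 1},
])

```text
time: 12.82
position: [0.5601, 0.0669, 0.0572]
tcp_rot: [0.183, 0.184, -0.682, 0.683]
ft_force: [0.2, 0.6, -0.4]
gripper_width: 1.0
```

```bash
python3 go.py .56 .0834 .0675 -90 60 1 .11;  python3 - <<'E'
from h import *
p=cam('scene'); cv2.imwrite('pics/s5.png',cv2.resize(p['img'][120:260,200:370],None,fx=4,fy=4))
E
```

```text
t 12.82 q [-0.601  1.219 -0.05   1.537  0.85   1.324 -1.276] p [0.5601 0.0669 0.0572] 
x [ 0.001 -0.865 -0.501] y [ 1.     0.001 -0.001] F [ 0.2  0.6 -0.4] w 1.0
dp [-0.01  9.53  5.58] turn [-0.1 -0.  -0.1] rows 1.8
```

View pics/s5.png

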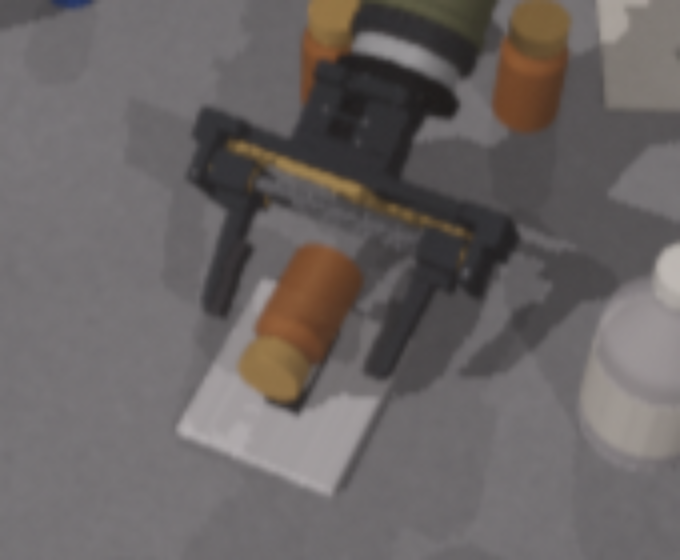

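The jar rests on the rails, released. I'll back off up and out.

>>> move_arm([
  {"dp": [0,2,1.5],"turn": [0,0,0],"grip": 1},
  {"dp": [0,3,6],"turn": [0,0,0],"grip": 1},
  {"dp": [0,3,11],"turn": [5,0,0],"grip": 1},
  {"dp": [0,3,15],"turn": [14,0,0],"grip": 1},
  {"dp": [0,3,17],"turn": [24,0,0],"grip": 1},
])

```text
time: 13.5
position: [0.5607, 0.0981, 0.2294]
tcp_rot: [0.324, 0.323, -0.627, 0.63]
ft_force: [0.9, -0.6, 0.4]
gripper_width: 1.0
```

```bash
python3 - <<'E'
from h import *
for n in ['scene','top']:
    p=cam(n); W=pts(p)
    x,y,z=W[...,0],W[...,1],W[...,2]
    im=p['img'].astype(int); amb=(im[...,2]>im[...,0]+30)
    m=amb&(abs(x-.56)<.03)&(y>.02)&(y<.13)&(z>.05)&(z<.1)
    Qp=W[m]; print(n,len(Qp),'y',np.percentile(Qp[:,1],[1,99]).round(4))
    for a in np.arange(.035,.12,.02):
        q=Qp[(Qp[:,1]>=a)&(Qp[:,1]<a+.02)]
        if len(q)>4: print(round(a+.01,3),len(q),'zmax',np.percentile(q[:,2],90).round(4),'x',q[:,0].min().round(4),q[:,0].max().round(4))
E
python3 go.py .56 .0784 .0675 90 35 -1 .10
```

```text
scene 677 y [0.0348 0.117 ]
0.045 199 zmax 0.086 x 0.5414 0.5797
0.065 167 zmax 0.0887 x 0.5413 0.5811
0.085 148 zmax 0.09 x 0.5414 0.5816
0.105 131 zmax 0.0895 x 0.5408 0.5818
0.125 16 zmax 0.0898 x 0.541 0.5792
top 375 y [0.035  0.1165]
0.045 83 zmax 0.0871 x 0.5415 0.5731
0.065 98 zmax 0.0901 x 0.5387 0.5758
0.085 98 zmax 0.0905 x 0.5382 0.5766
0.105 85 zmax 0.0906 x 0.5415 0.5763
0.125 5 zmax 0.0907 x 0.554 0.566
t 13.6 q [-0.425  0.776 -0.211  1.618  0.693  1.252 -1.006] p [0.5625 0.0929 0.2331] 
x [ 0.005 -0.584 -0.811] y [ 1.    -0.006  0.01 ] F [ 0.5 -0.8 -0.2] w 1.0
dp [-0.25 -6.09 -9.92] turn [70.8  0.3  0.6] rows 6.6
```

>>> move_arm([
  {"dp": [0,-1.5,0],"turn": [10.4,0,0],"grip": 1},
  {"dp": [-0.1,-3,0],"turn": [20.8,0,0],"grip": 1},
  {"dp": [-0.2,-4.5,0],"turn": [31.2,0,0.2],"grip": 1},
  {"dp": [-0.2,-6,-1],"turn": [41.6,0.1,0.4],"grip": 1},
  {"dp": [-0.2,-7,-3],"turn": [52,0.2,0.5],"grip": 1},
])

```text
time: 14.22
position: [0.5586, 0.0266, 0.1975]
tcp_rot: [0.564, 0.568, -0.421, 0.427]
ft_force: [1.0, -0.2, -1.2]
gripper_width: 1.001
```

```bash
python3 go.py .56 .0784 .0675 90 35 -1 .10
```

```text
t 14.22 q [ 0.431  0.756 -0.689  1.799  0.263  0.699 -0.292] p [0.5586 0.0266 0.1975] 
x [ 0.001  0.281 -0.96 ] y [1.    0.01  0.004] F [ 1.  -0.2 -1.2] w 1.001
dp [ 0.14  0.54 -6.37] turn [18.7  0.3 -0.5] rows 1.7
```

>>> move_arm([
  {"dp": [0,0.1,-1.5],"turn": [9.4,0.1,-0.2],"grip": 1},
  {"dp": [0.1,0.3,-4],"turn": [18.7,0.3,-0.5],"grip": 1},
  {"dp": [0.1,0.5,-6.4],"turn": [18.7,0.3,-0.5],"grip": 1},
  {"dp": [0.1,0.5,-6.4],"turn": [18.7,0.3,-0.5],"grip": 1},
])

```text
time: 14.72
position: [0.5571, 0.032, 0.1305]
tcp_rot: [0.625, 0.629, -0.329, 0.325]
ft_force: [-0.5, -0.0, 0.7]
gripper_width: 0.998
```

```bash
python3 go.py .56 .0784 .0675 90 35 -1 0;python3 - <<'E'
from h import *
p=cam('wrist'); save(p,'w3')
E
```

```text
t 14.72 q [ 0.656  1.018 -0.864  1.802  0.174  0.603 -0.068] p [0.5571 0.032  0.1305] 
x [-0.007  0.572 -0.82 ] y [ 1.     0.001 -0.008] F [-0.5 -0.   0.7] w 0.998
dp [ 0.29  5.73 -7.86] turn [ 0.1 -0.5 -0.1] rows 1.6
```

View pics/w3.png

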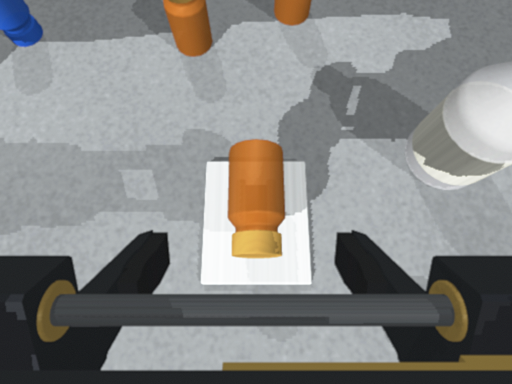

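The jar lies in line with the tool, cap end towards the palm at (257,245) and base end at (256,150). I'll go in to grasp.

>>> move_arm([
  {"dp": [0.1,2.2,-3.1],"turn": [0,-0.2,0],"grip": 1},
  {"dp": [0.2,4.0,-5.5],"turn": [0,-0.4,0],"grip": 1},
  {"dp": [0.3,5.0,-6.9],"turn": [0,-0.5,0],"grip": 1},
  {"dp": [0.3,5.7,-7.8],"turn": [0,-0.5,0],"grip": 1},
  {"dp": [0.3,5.7,-7.8],"turn": [0,-0.5,0],"grip": 1},
])

```text
time: 15.4
position: [0.5621, 0.0894, 0.0554]
tcp_rot: [0.627, 0.626, -0.325, 0.33]
ft_force: [0.1, -0.1, 0.1]
gripper_width: 1.001
```

```bash
python3 go.py .56 .0784 .0675 90 35 -1 0
```

```text
t 15.4 q [ 0.523  1.119 -0.783  1.845  0.218  0.394 -0.109] p [0.5621 0.0894 0.0554] 
x [ 0.005  0.57  -0.821] y [1.    0.002 0.007] F [ 0.1 -0.1  0.1] w 1.001
dp [-0.21 -0.01 -0.35] turn [ 0.2  0.4 -0.1] rows 0.1
```

>>> move_arm([
  {"dp": [-0.2,0,-0.3],"turn": [0.2,0.4,0],"grip": 1},
  {"dp": [-0.2,0,-0.3],"turn": [0.2,0.4,0],"grip": -1},
  {"dp": [-0.2,0,-0.3],"turn": [0.2,0.4,0],"grip": -1},
  {"dp": [-0.2,0,-0.3],"turn": [0.2,0.4,0],"grip": -1},
  {"dp": [-0.2,0,-0.3],"turn": [0.2,0.4,0],"grip": -1},
])

```text
time: 16.02
position: [0.5601, 0.0889, 0.0523]
tcp_rot: [0.627, 0.627, -0.326, 0.327]
ft_force: [-0.5, -0.4, 0.5]
gripper_width: 0.574
```

>>> move_arm([
  {"dp": [0,0,0],"turn": [0,0,0],"grip": -1},
  {"dp": [0,0,0],"turn": [0,0,0],"grip": -1},
  {"dp": [0,0,0],"turn": [0,0,0],"grip": -1},
  {"dp": [0,0,0],"turn": [0,0,0],"grip": -1},
])

```text
time: 16.52
position: [0.5598, 0.089, 0.0523]
tcp_rot: [0.627, 0.628, -0.326, 0.327]
ft_force: [-0.8, -1.2, 1.7]
gripper_width: 0.486
```

```bash
python3 go.py .56 .0784 .0675 90 35 -1 0
```

```text
t 16.52 q [ 0.525  1.126 -0.783  1.845  0.218  0.396 -0.107] p [0.5598 0.089  0.0523] 
x [-0.001  0.573 -0.819] y [ 1.     0.001 -0.   ] F [-0.8 -1.2  1.7] w 0.486
dp [ 0.02  0.03 -0.03] turn [ 0.  -0.  -0.1] rows 0.0
```

>>> move_arm([
  {"dp": [0,0,1],"turn": [0,0,0],"grip": -1},
  {"dp": [0,0,4],"turn": [0,0,0],"grip": -1},
  {"dp": [0,-1,9],"turn": [0,0,0],"grip": -1},
  {"dp": [0,-3,14],"turn": [-5,0,0],"grip": -1},
  {"dp": [0,-6,17],"turn": [-12,0,0],"grip": -1},
])

```text
time: 17.15
position: [0.5603, 0.0283, 0.2248]
tcp_rot: [0.589, 0.589, -0.39, 0.392]
ft_force: [0.7, -0.3, -2.3]
gripper_width: 0.486
```

```bash
python3 go.py .5568 -.2292 .2 -90 55 1 0
```

```text
t 17.15 q [ 0.538  0.769 -0.79   1.763  0.177  0.752 -0.207] p [0.5603 0.0283 0.2248] 
x [ 0.002  0.388 -0.922] y [1.    0.001 0.002] F [ 0.7 -0.3 -2.3] w 0.486
dp [ -0.35 -27.31  -3.57] turn [-77.8   0.1  -0.1] rows 7.3
```

>>> move_arm([
  {"dp": [0,-3.5,0.5],"turn": [-9.8,0,0],"grip": -1},
  {"dp": [-0.1,-7,1],"turn": [-19.6,0,0],"grip": -1},
  {"dp": [-0.2,-10.5,1],"turn": [-29.4,0,0],"grip": -1},
  {"dp": [-0.2,-14,1],"turn": [-39.2,0,0],"grip": -1},
  {"dp": [-0.2,-17.5,0.5],"turn": [-49,0,0],"grip": -1},
])

```text
time: 17.77
position: [0.5587, -0.1461, 0.2286]
tcp_rot: [0.374, 0.373, -0.599, 0.601]
ft_force: [0.1, 0.7, -3.3]
gripper_width: 0.485
```

```bash
python3 go.py .5568 -.2292 .2 -90 55 1 0
```

```text
t 17.77 q [ 0.051  0.662 -0.217  1.817  0.781  0.905 -0.691] p [ 0.5587 -0.1461  0.2286] 
x [ 0.003 -0.442 -0.897] y [1.    0.002 0.003] F [ 0.1  0.7 -3.3] w 0.485
dp [-0.19 -9.87 -3.95] turn [-28.8   0.1  -0.1] rows 2.7
```

>>> move_arm([
  {"dp": [-0.1,-3.3,-1],"turn": [-9.6,0,0],"grip": -1},
  {"dp": [-0.2,-6.6,-2],"turn": [-19.2,0,0],"grip": -1},
  {"dp": [-0.2,-9.9,-3],"turn": [-28.8,0.1,-0.1],"grip": -1},
  {"dp": [-0.2,-9.9,-3.9],"turn": [-28.8,0.1,-0.1],"grip": -1},
  {"dp": [-0.2,-9.9,-3.9],"turn": [-28.8,0.1,-0.1],"grip": -1},
])

```text
time: 18.4
position: [0.5563, -0.2439, 0.1876]
tcp_rot: [-0.214, -0.216, 0.674, -0.673]
ft_force: [-0.4, -1.2, -1.3]
gripper_width: 0.488
```

```bash
python3 go.py .5568 -.2292 .1367 -90 55 1 0;python3 - <<'E'
from h import *
for n in ['scene','top']:
    p=cam(n); W=pts(p); save(p,n+'6')
    x,y,z=W[...,0],W[...,1],W[...,2]
    im=p['img'].astype(int); amb=(im[...,2]>im[...,0]+30)
    m=amb&(abs(x-.557)<.04)&(abs(y+.23)<.04)&(z>.13)
    Qp=W[m]; zt=np.percentile(Qp[:,2],97); print(n,len(Qp),'z',zt.round(4))
    for a in np.arange(.15,.26,.015):
        q=Qp[(Qp[:,2]>=a)&(Qp[:,2]<a+.015)]
        if len(q)>10: print(round(a+.0075,3),len(q),q[:,:2].min(0).round(4),q[:,:2].max(0).round(4))
    q=Qp[Qp[:,2]>zt-.006]; print('cap',len(q),cv2.minEnclosingCircle(q[:,:2].astype(np.float32)))
    A=np.c_[q[:,:2],np.ones(len(q))]; print('plane',np.linalg.lstsq(A,q[:,2],rcond=None)[0][:2].round(3))
    mp=(np.hypot(x-.557,y+.229)<.06)&(z>.09)&(z<.103); print('pan',mp.sum(),W[mp].mean(0).round(4))
    c={'scene':(120,230,160,130),'top':(270,130,150,110)}[n]
    cv2.imwrite(f'pics/{n}6c.png',cv2.resize(p['img'][c[1]:c[1]+c[3],c[0]:c[0]+c[2]],None,fx=4,fy=4))
E
```

```text
t 18.4 q [-0.169  0.896  0.081  1.907  1.196  0.976 -1.146] p [ 0.5563 -0.2439  0.1876] 
x [-0.003 -0.815 -0.579] y [ 1.    -0.001 -0.003] F [-0.4 -1.2 -1.3] w 0.488
dp [ 0.05 -0.09 -6.18] turn [-0.4 -0.1  0.1] rows 1.0
scene 829 z 0.244
0.158 18 [ 0.5427 -0.249 ] [ 0.5732 -0.2406]
0.172 40 [ 0.543  -0.2495] [ 0.5723 -0.2414]
0.187 58 [ 0.5352 -0.2497] [ 0.5745 -0.2371]
0.202 75 [ 0.5324 -0.2496] [ 0.578  -0.2207]
0.217 167 [ 0.5315 -0.2497] [ 0.5782 -0.2053]
0.232 92 [ 0.5418 -0.2476] [ 0.5754 -0.209 ]
0.247 376 [ 0.5279 -0.2469] [ 0.5753 -0.1969]
cap 404 ((0.5480890274047852, -0.21940042078495026), 0.031348299235105515)
plane [-0.039  0.057]
pan 1265 [ 0.5635 -0.238   0.0962]
top 277 z 0.2475
0.202 17 [ 0.5353 -0.2486] [ 0.5835 -0.2096]
0.217 60 [ 0.5346 -0.2467] [ 0.5816 -0.2078]
0.232 34 [ 0.5383 -0.244 ] [ 0.5711 -0.21  ]
0.247 163 [ 0.5374 -0.246 ] [ 0.5734 -0.2102]
cap 148 ((0.5665093660354614, -0.2198755145072937), 0.03189997375011444)
plane [0.046 0.057]
pan 158 [ 0.5487 -0.2324  0.0964]
```

View pics/scene6c.png

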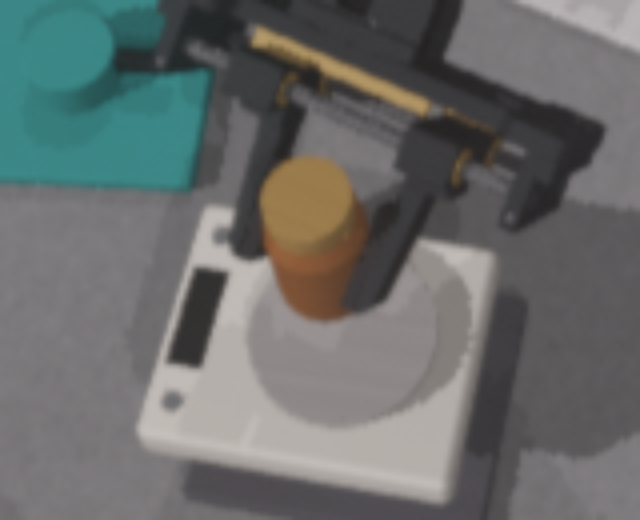

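Upright with cap on top, straight sides vertical, over the pan. I'll bring it down to just above the pan.

>>> move_arm([
  {"dp": [0,0,-2.5],"turn": [-0.2,0,0],"grip": -1},
  {"dp": [0,-0.1,-4.5],"turn": [-0.3,0,0],"grip": -1},
  {"dp": [0,-0.1,-5.3],"turn": [-0.4,0,0],"grip": -1},
  {"dp": [0,-0.1,-5.6],"turn": [-0.4,0,0],"grip": -1},
  {"dp": [0,-0.1,-5.6],"turn": [-0.4,0,0],"grip": -1},
])

```text
time: 19.12
position: [0.5564, -0.2462, 0.1329]
tcp_rot: [-0.211, -0.212, 0.676, -0.674]
ft_force: [-0.8, -1.3, -2.0]
gripper_width: 0.49
```

```bash
python3 go.py .5568 -.2292 .1367 -90 55 1 0;python3 - <<'E'
from h import *
for n in ['scene','top']:
    p=cam(n); W=pts(p)
    x,y,z=W[...,0],W[...,1],W[...,2]
    im=p['img'].astype(int); amb=(im[...,2]>im[...,0]+30)
    m=amb&(abs(x-.557)<.03)&(y<-.2)&(abs(y+.23)<.03)&(z>.1)
    Qp=W[m]
    for a in np.arange(.1,.2,.015):
        q=Qp[(Qp[:,2]>=a)&(Qp[:,2]<a+.015)]
        if len(q)>10: print(n,round(a+.0075,3),len(q),q[:,:2].min(0).round(4),q[:,:2].max(0).round(4))
    c={'scene':(120,230,160,130),'top':(270,130,150,110)}[n]
    cv2.imwrite(f'pics/{n}7c.png',cv2.resize(p['img'][c[1]:c[1]+c[3],c[0]:c[0]+c[2]],None,fx=4,fy=4))
E
```

```text
t 19.12 q [-0.176  1.001  0.094  1.907  1.256  0.938 -1.265] p [ 0.5564 -0.2462  0.1329] 
x [-0.002 -0.821 -0.571] y [ 1.    -0.002 -0.001] F [-0.8 -1.3 -2. ] w 0.49
dp [ 0.04  0.14 -0.71] turn [ 0.2 -0.1  0.1] rows 0.1
scene 0.108 25 [ 0.5434 -0.2513] [ 0.5737 -0.244 ]
scene 0.122 40 [ 0.5434 -0.2517] [ 0.5727 -0.2434]
scene 0.138 52 [ 0.5351 -0.252 ] [ 0.5776 -0.239 ]
scene 0.153 96 [ 0.5365 -0.252 ] [ 0.5783 -0.2171]
scene 0.168 120 [ 0.5301 -0.2518] [ 0.5772 -0.21  ]
scene 0.182 395 [ 0.5383 -0.2485] [ 0.5759 -0.2113]
top 0.153 30 [ 0.5348 -0.246 ] [ 0.5819 -0.2092]
top 0.168 41 [ 0.5341 -0.2502] [ 0.5748 -0.2082]
top 0.182 139 [ 0.5376 -0.2494] [ 0.5734 -0.2119]
top 0.198 36 [ 0.5404 -0.2468] [ 0.5721 -0.2129]
```

View pics/scene7c.png

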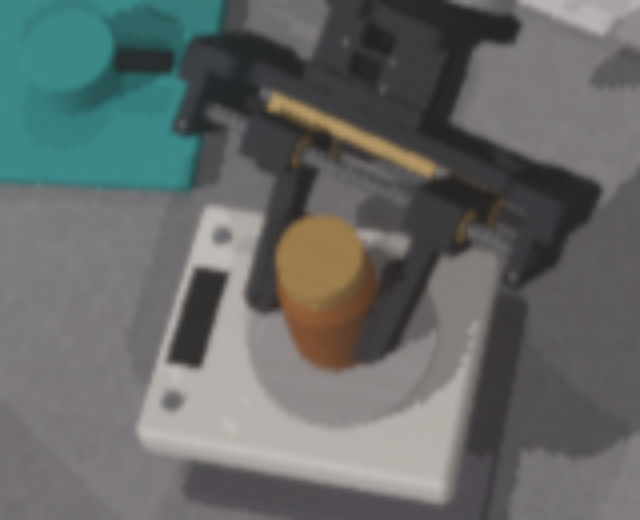

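>>> move_arm([
  {"dp": [0,0.05,-0.2],"turn": [0.1,0,0],"grip": -1},
  {"dp": [0,0.05,-0.4],"turn": [0.1,0,0],"grip": -1},
  {"dp": [0,0.05,-0.5],"turn": [0.1,0,0],"grip": -1},
  {"dp": [0,0.05,-0.5],"turn": [0.1,0,0],"grip": -1},
])

```text
time: 19.73
position: [0.556, -0.2456, 0.1271]
tcp_rot: [-0.211, -0.213, 0.676, -0.674]
ft_force: [0.0, -0.6, -1.8]
gripper_width: 0.488
```

>>> move_arm([
  {"dp": [0,0,-0.05],"turn": [0,0,0],"grip": -1},
  {"dp": [0,0,-0.1],"turn": [0,0,0],"grip": -1},
])

```text
time: 19.98
position: [0.556, -0.2456, 0.1262]
tcp_rot: [-0.211, -0.213, 0.676, -0.674]
ft_force: [0.8, -0.4, -1.8]
gripper_width: 0.486
```

>>> move_arm([
  {"dp": [0,0,-0.05],"turn": [0,0,0],"grip": -1},
  {"dp": [0,0,-0.1],"turn": [0,0,0],"grip": -1},
])

```text
time: 20.23
position: [0.556, -0.2457, 0.1253]
tcp_rot: [-0.211, -0.212, 0.676, -0.674]
ft_force: [-0.2, 0.1, -1.0]
gripper_width: 0.488
```

```bash
python3 - <<'E'
from h import *
f=[]
for i in range(6):
    p=cam('scene' if i%2 else 'top'); f.append(sense()['ft_force'][2])
    W=pts(p); x,y,z=W[...,0],W[...,1],W[...,2]
    mp=(np.hypot(x-.557,y+.229)<.043)&(np.hypot(x-.557,y+.229)>.03)&(y<-.23)&(z>.085)&(z<.103); print('pan',mp.sum(),np.median(W[mp][:,2]).round(4))
print(np.round(f,2),pose()[:3,3].round(4))
E
```

```text
pan 74 0.0955
pan 388 0.0957
pan 74 0.0965
pan 387 0.0956
pan 78 0.0962
pan 380 0.0958
[-0.25 -0.81 -0.45 -0.43 -1.4  -0.65] [ 0.556  -0.2457  0.1253]
```

>>> move_arm([
  {"dp": [0,0,-0.05],"turn": [0,0,0],"grip": -1},
  {"dp": [0,0,-0.1],"turn": [0,0,0],"grip": -1},
  {"dp": [0,0,-0.1],"turn": [0,0,0],"grip": -1},
])

```text
time: 20.9
position: [0.556, -0.2457, 0.1244]
tcp_rot: [-0.211, -0.212, 0.676, -0.674]
ft_force: [-0.6, 0.4, 0.2]
gripper_width: 0.488
```

```bash
python3 - <<'E'
from h import *
f=[]
for i in range(6):
    p=cam('scene' if i%2 else 'top'); f.append(sense()['ft_force'][2])
    W=pts(p); x,y,z=W[...,0],W[...,1],W[...,2]
    mp=(np.hypot(x-.557,y+.229)<.043)&(np.hypot(x-.557,y+.229)>.03)&(y<-.23)&(z>.085)&(z<.103); print('pan',mp.sum(),np.median(W[mp][:,2]).round(4))
print(np.round(f,2),pose()[:3,3].round(4))
E
```

```text
pan 76 0.0948
pan 384 0.0947
pan 75 0.0947
pan 379 0.0947
pan 75 0.0947
pan 386 0.0949
[ 0.32  0.72  0.38  0.95 -0.    0.94] [ 0.556  -0.2457  0.1243]
```

The pan now carries the jar: the wrist reads about +0.5 N (it was −2 N) and the pan has sunk about 1.6 mm. Releasing.

>>> move_arm([
  {"dp": [0,0,0],"turn": [0,0,0],"grip": 0.1},
  {"dp": [0,0,0],"turn": [0,0,0],"grip": 0.3},
  {"dp": [0,0,0],"turn": [0,0,0],"grip": 0.7},
  {"dp": [0,0,0],"turn": [0,0,0],"grip": 1},
  {"dp": [0,0,0],"turn": [0,0,0],"grip": 1},
])

```text
time: 21.82
position: [0.556, -0.2456, 0.1242]
tcp_rot: [-0.211, -0.213, 0.675, -0.674]
ft_force: [0.6, 0.4, 0.1]
gripper_width: 0.967
```

>>> move_arm([
  {"dp": [0,0,0],"turn": [0,0,0],"grip": 1},
  {"dp": [0,0,0],"turn": [0,0,0],"grip": 1},
  {"dp": [0,0,0],"turn": [0,0,0],"grip": 1},
])

```text
time: 22.2
position: [0.556, -0.2456, 0.1242]
tcp_rot: [-0.211, -0.213, 0.675, -0.674]
ft_force: [-1.0, 0.8, -0.8]
gripper_width: 0.999
```

```bash
python3 go.py .5568 -.2292 .1367 -90 55 1 0.13;python3 - <<'E'
from h import *
p=cam('scene')
cv2.imwrite('pics/s8.png',cv2.resize(p['img'][230:360,120:280],None,fx=4,fy=4))
E
```

```text
t 22.2 q [-0.177  1.016  0.094  1.906  1.263  0.932 -1.28 ] p [ 0.556  -0.2456  0.1242] 
x [-0.003 -0.82  -0.572] y [ 1.    -0.002 -0.002] F [-1.   0.8 -0.8] w 0.999
dp [ 0.08 10.73  7.62] turn [ 0.1 -0.1  0.1] rows 2.1
```

View pics/s8.png

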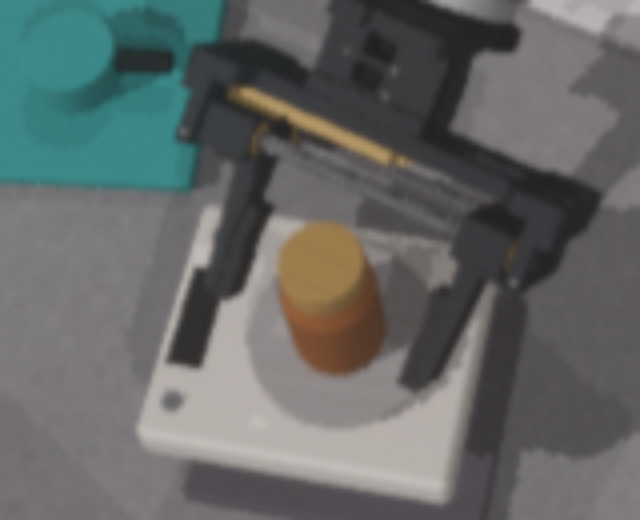

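>>> move_arm([
  {"dp": [0,2,1.4],"turn": [0,0,0],"grip": 1},
  {"dp": [0,5,3.5],"turn": [0,0,0],"grip": 1},
  {"dp": [0,9,6.3],"turn": [0,0,0],"grip": 1},
  {"dp": [0,12,10],"turn": [0,0,0],"grip": 1},
  {"dp": [0,12,14],"turn": [0,0,0],"grip": 1},
])

```text
time: 22.88
position: [0.5568, -0.122, 0.2644]
tcp_rot: [0.211, 0.214, -0.673, 0.675]
ft_force: [1.5, 0.5, 0.2]
gripper_width: 0.998
```

```bash
python3 - <<'E'
from h import *
log()
for n in ['scene','top']:
    p=cam(n); W=pts(p); save(p,n+'9')
    x,y,z=W[...,0],W[...,1],W[...,2]
    m=(np.hypot(x-.557,y+.23)<.05)&(z>.168)&(z<.19); print(n,'cap',W[m].mean(0).round(4),np.round(cv2.minEnclosingCircle(W[m][:,:2].astype(np.float32))[0],4))
    mp=(np.hypot(x-.557,y+.229)<.043)&(np.hypot(x-.557,y+.229)>.03)&(y<-.23)&(z>.085)&(z<.103); print('pan',np.median(W[mp][:,2]).round(4))
    for nm,c in dict(blue=(.284,.305),o2=(.4865,.293),o1=(.604,.338)).items():
        m=(np.hypot(x-c[0],y-c[1])<.04)&(z>.076)&(z<.09); 
        if m.sum()>5: print(nm,np.round(cv2.minEnclosingCircle(W[m][:,:2].astype(np.float32))[0],4))
cv2.imwrite('pics/s9.png',cv2.resize(cam('scene')['img'],None,fx=1.5,fy=1.5))
E
```

```text
t 22.88 q [-0.34   0.78   0.009  1.824  0.972  1.202 -1.019] p [ 0.5568 -0.122   0.2644] 
x [ 0.001 -0.819 -0.574] y [ 1.     0.003 -0.003] F [1.5 0.5 0.2] w 0.998
scene cap [ 0.5573 -0.2309  0.1784] [ 0.556  -0.2298]
pan 0.095
blue [0.2836 0.305 ]
o2 [0.4966 0.2936]
o1 [0.6054 0.3376]
top cap [ 0.5546 -0.2289  0.1791] [ 0.5558 -0.2292]
pan 0.0953
blue [0.2827 0.3055]
o2 [0.4857 0.2939]
o1 [0.6036 0.3379]
```

View pics/s9.png

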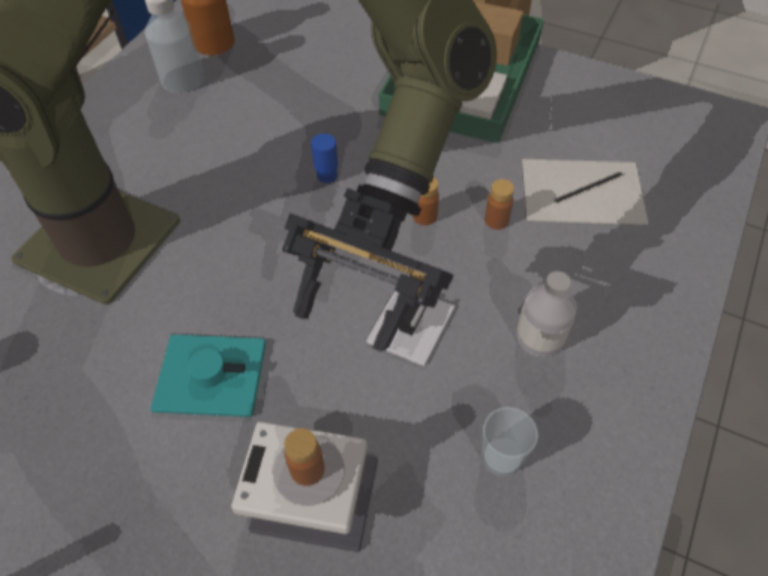

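The jar stands upright near the middle of the pan, the arm is clear, and the bystanders are where they were. Handing in.

```bash
python3 -c "
from h import *
print(arm.finish_job())"
```

```text
the job is handed in; nothing more can be done
None
```

I turned the jar over by way of the cradle; it now stands upright, cap on top, in the middle of the balance pan. I handed the job in at about 23 s of the 72 s allowed; no verdict is reported.

- **Cradle:** I gripped the upside-down jar from its base side and laid it level on the rails, cap towards −y. I let go there and backed off; the cameras showed it level and centred on the rails.
- **Pan:** I took it again from the cap side, turned it upright and lowered it in 1 mm steps until the pan carried it. The pan had sunk about 1.6 mm just before release, well under the 7 mm limit.

**Last checks:**
- **Jar:** it stands within about 1.5 mm of the pan's middle in both views. The pan has sunk about 1 mm, as expected for the jar alone.
- **Clearance:** the gripper is open and about 11 cm or more away from the jar, touching nothing.
- **Forces:** the wrist readings I saw stayed within about 3 N throughout.
- **Bystanders:** the blue look-alike and both other jars measured where they were before. I compared the beaker, bottle and turquoise look-alike only by eye in the last picture, and they look unmoved.

**One disagreement:** the scene view put the second jar about 10 mm off in x, because the arm partly hid it. The top view showed it unmoved.

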